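# Pack the specimen tubes into the round canister

## Task

Pack the round steel canister for the centrifuge: stand the tall orange-capped control tube in the middle of it first, then stand the three tall blue-capped tubes in the three gaps around it, so that together with the short amber vials already in there they form one tight ring of six around the control. Every tube must end upright on the canister's floor; set them down rather than dropping them, keep tubes and vials upright all along, leave the short vials in the canister and do not disturb the flask, the red carton or the tip box.

Things in the scene. Friction and masses are not known exactly. Their poses are not given: they have to be found in the camera images.
- canister: Round open steel canister, fixed to the bench. Outer diameter 100 mm, inner 92 mm; rim 55 mm and inner floor 6 mm above the bench. Origin at the centre of its underside, z up. Seven 28 mm tubes just fit: one in the middle, six around it, 60 degrees apart, axes 28 to 32 mm from its axis. In its frame the short vials stand at 0, 120 and 240 degrees from x; the gaps are at 60, 180 and 300 degrees.
- canister_floor (a point): Centre of the canister's inner floor, on its axis, 6 mm above the bench.
- rack: White plastic tube rack, fixed to the bench, 210 mm long (along its y), 50 mm wide (x), 36 mm tall, with four square cells, 31 mm wide, in a row along its y at -75, -25, 25 and 75 mm; cell floors 6 mm above the bench. Origin at the centre of its underside.
- control: Tall white tube with a long orange screw cap, 115 mm tall, about 60 g: body 28 mm diameter up to 76 mm, shoulder to 82 mm, then the 20 mm diameter cap to the top. Flat foot 22 mm across, chamfered to 28 mm over 5 mm. Origin at the centre of its underside, z up its axis. Starts upright in any of the rack's cells, underside 6 mm above the bench. Goes in the middle.
- sample_a: Tall white tube with a long blue screw cap, 115 mm tall, about 60 g: body 28 mm diameter up to 76 mm, shoulder to 82 mm, then the 20 mm diameter cap to the top. Flat foot 22 mm across, chamfered to 28 mm over 5 mm. Origin at the centre of its underside, z up its axis. Starts upright in any of the rack's cells, underside 6 mm above the bench. Any blue one may go in any gap.
- sample_b: Tall white tube with a long blue screw cap, 115 mm tall, about 60 g: body 28 mm diameter up to 76 mm, shoulder to 82 mm, then the 20 mm diameter cap to the top. Flat foot 22 mm across, chamfered to 28 mm over 5 mm. Origin at the centre of its underside, z up its axis. Starts upright in any of the rack's cells, underside 6 mm above the bench. Any blue one may go in any gap.
- sample_c: Tall white tube with a long blue screw cap, 115 mm tall, about 60 g: body 28 mm diameter up to 76 mm, shoulder to 82 mm, then the 20 mm diameter cap to the top. Flat foot 22 mm across, chamfered to 28 mm over 5 mm. Origin at the centre of its underside, z up its axis. Starts upright in any of the rack's cells, underside 6 mm above the bench. Any blue one may go in any gap.
- short_a: Short amber vial with a black cap, 28 mm diameter, 60 mm tall, both ends chamfered, about 40 g, loose. Origin at the centre of its underside, z up its axis. Starts on the canister's floor, about 30 mm from the canister's axis, 120 degrees from the other two; straight across the axis from it is a free gap.
- short_b: Short amber vial with a black cap, 28 mm diameter, 60 mm tall, both ends chamfered, about 40 g, loose. Origin at the centre of its underside, z up its axis. Starts on the canister's floor, about 30 mm from the canister's axis, 120 degrees from the other two; straight across the axis from it is a free gap.
- short_c: Short amber vial with a black cap, 28 mm diameter, 60 mm tall, both ends chamfered, about 40 g, loose. Origin at the centre of its underside, z up its axis. Starts on the canister's floor, about 30 mm from the canister's axis, 120 degrees from the other two; straight across the axis from it is a free gap.
- flask: Bystander: flat clear culture flask lying on the bench, 55 x 85 x 26 mm with a neck and red cap along its +y (117 mm long overall). Origin at the centre of the underside of its flat part.
- carton: Bystander: small red carton with a white band, 45 x 70 x 30 mm, loose on the bench. Origin at the centre of its underside.
- tipbox: Bystander: pipette tip box, green base and white lid, 80 x 120 x 55 mm, loose on the bench. Origin at the centre of its underside.
Mind the look-alikes: they are no part of the job. Leave any pink or turquoise look-alike of the sample_a alone. What is shaped like the short_c but pink is not meant.

How it is judged:
By the outcome, as a careful person would: the job done as asked, in the order asked, and still so for the second after the job is handed in, with the robot touching nothing.
It also fails if it takes over 72 s, if anything falls off the work surface, if the arm or the gripper's body presses on something with over 40 N, if the wrist force passes 120 N, or if a joint passes its speed limit or range.

## Robot

A 6-joint arm with a two-finger parallel gripper is mounted at the origin on the work surface. World frame = base frame: x ahead of the robot, y to its left, z up, the work surface at z = 0. Lengths are in mm, angles in degrees, forces in N, time in s.
With the tool pointing down it reaches from about 275 to 975 mm from the base axis. Payload 8.4 kg.
Tool frame: the origin (TCP) lies midway between the tips of the shut fingers; the grasp point (between the pads) lies 19 mm behind it (grasp_offset is the distance from the TCP to the grasp point, in mm); z points along the fingers, x is the direction in which the jaws open and shut, and the axes are right-handed (so a half turn about z gives the same grasp; the last joint's range is limited). The gripper opens to 92 mm and grips with 3 to 60 N. Pads are 20 mm wide; open, the fingers measure 128 mm over their backs; the gripper's body (75 mm by 189 mm) begins 69 mm behind the grasp point.
Start: joints at [-74.507, 20.225, 93.587, -0, 66.188, -0.138], TCP at [168.391, -601.89, 214.583] pointing down, gripper open.
Joint ranges: [-150.9, 150.9], [-52.94, 120.26], [3.33, 152.33], [-74.26, 254.26], [0, 154.13], [-172.89, 172.89]. Speed limits (degrees/s): [127.2, 127.2, 159.86, 180, 180, 180].

## Interface

Orientations are given as a 3x3 rotation matrix whose columns are the frame's x, y, z axes.
In Python, from plant import get_state, read_camera, camera_params, hand_in, grasp_offset gives the robot as it stands.
- The arm moves only by the tool servo_tool, never from a script. Its argument "moves" is a list of rows, each an object with "dp": the shift along the tool's x, y, z as a fraction of full scale, a list of three; "rotation": the turn, a rotation vector about the tool's x, y, z as a fraction of full scale, a list of three; "grip": the closure, from -1 (fully open) to 1 (shut). A call has 1 to 8 rows; each row shifts and turns the pose as measured when the row begins, along the tool's axes as they then stand; what a row does not reach is not made up. Full scale, the value 1, is 0.03 m for a shift and 4 degrees for a turn. A row lasts 1/12 s, in which the tool goes at most 41.7 mm and 7.16 degrees, less where a joint would pass 70% of its speed; a pose out of reach is approached as far as the arm can. A call with a number of a shift or a turn outside -1 to 1 is refused whole. A call with a gripper value outside its range is refused whole. The fingers move at their own pace and stop on an object; "force" is the grip in N (left out, the last holds). Time passes only in rows, so rows that do not move let the fingers close. It gives the time, the measured TCP pose, the force and the opening at its end, in the units of the state.
- get_state(): the state, without advancing time (a new reading comes with each control period).
- read_camera(name): name is "scene" or "top" or "wrist"; returns the picture (420x560x3 uint8, blue, green, red); there is no depth.
- camera_params(name): a dict with "fovy" (degrees; the focal length in pixels is half the picture's height over the tangent of half this angle, whatever the lens; pixels are square), "cx", "cy" (the principal point, pixels), "k1" (the pictures are not rectified: a ray, as slopes to the right and down, at radius r is drawn at 1 + k1 r^2 times it, then the intrinsics apply), "pose" (4x4, takes a point from camera to world coordinates); the wrist camera has in their place "T_tool_cam" (4x4, takes a point from camera to tool coordinates, whose origin is the TCP and whose axes are the tool frame's). Camera axes: x right, y down, z forward; pixel columns grow to the right and rows downward; lengths in mm; the calibration is good to about 2 mm. A picture is of the moment at which its call begins: read the wrist's pose just before it. camera_params takes no time and is no camera call.
- hand_in(): hands the job in, once; it reports no verdict.
The state is a dict: "time": time; "joints": joint angles; "joint_vel": joint speeds; "tau": joint torques, N m; "tool_pos": TCP position; "tcp_rot": TCP orientation; "contact_force": force on the tool from outside, world axes, zero at the start; "moment": the same for the moment, N m; "finger_gap": finger opening in mm.
Only numpy, scipy, OpenCV 4.12 (cv2) and the standard library are available. Lean on these libraries where they do the work, as an engineer would, in place of code of your own. Each camera call takes 0.05 s, during which the arm holds its last target. There are 200 camera calls.

## Working session

There is one attempt and no reset: what is moved stays moved. The work goes in short steps, Python scripts to look and compute and a tool call to move; the robot and the scene stay as the last step left them, time stands still between calls to the robot, and variables do not carry over. Pictures are saved under pics/ and viewed, about 8 in all and at most 12, crops included, and the job is handed in when it is done.

Besides the shell and the picture viewer there is one more tool, called after "Emit:" by a JSON object that holds its "method" and its "body". servo_tool: Moves the arm, as the interface text tells. Shift numbers are shares of 0.03 m and turn numbers shares of 4 degrees, none past 1 either way. Its arguments: {"type":"object","properties":{"moves":{"type":"array"},"force":{"type":"number"}},"required":["moves"]}

```bash
ls; mkdir -p pics; cat > h.py <<'E'
import numpy as np,cv2
from plant import *
def ray(cam,uv,st=None):
    p=camera_params(cam); f=210/np.tan(np.radians(p['fovy'])/2)
    d=np.array([(uv[0]-p['cx'])/f,(uv[1]-p['cy'])/f]); s=d.copy()
    for _ in range(20): s=d/(1+p['k1']*(s@s))
    if 'pose' in p: T=np.array(p['pose'])
    else:
        st=st or get_state(); W=np.eye(4);W[:3,:3]=st['tcp_rot'];W[:3,3]=st['tool_pos'];T=W@np.array(p['T_tool_cam'])
    return T[:3,3],T[:3,:3]@np.array([s[0],s[1],1])
def onz(cam,uv,z,st=None):
    o,d=ray(cam,uv,st); return o+d*(z-o[2])/d[2]
E
python3 - <<'E'
from h import *
for c in('scene','top'):
    cv2.imwrite(f'pics/{c}.png',read_camera(c))
    print(c,camera_params(c))
print(camera_params('wrist'),grasp_offset,get_state())
E
```

```text
pics
scene {'fovy': 51.130962530402336, 'cx': 280.175183552718, 'cy': 209.78903190880808, 'k1': 0.009814550033189904, 'pose': array([[ 4.41150248e-01,  6.85063493e-01, -5.79719303e-01,
         1.06700715e+03],
       [ 8.97306657e-01, -3.47558599e-01,  2.72109874e-01,
        -2.16045313e+02],
       [-1.50738874e-02, -6.40227328e-01, -7.68037594e-01,
         6.43192063e+02],
       [ 0.00000000e+00,  0.00000000e+00,  0.00000000e+00,
         1.00000000e+00]])}
top {'fovy': 49.061634964511164, 'cx': 278.11543853977275, 'cy': 207.29803580957247, 'k1': -0.13694809151541926, 'pose': array([[ 1.00849362e-02, -9.83619186e-01,  1.79976639e-01,
         4.46548958e+02],
       [-9.99541425e-01, -4.77692552e-03,  2.99018581e-02,
        -1.92032924e+01],
       [-2.85523063e-02, -1.80195665e-01, -9.83216298e-01,
         9.27031777e+02],
       [ 0.00000000e+00,  0.00000000e+00,  0.00000000e+00,
         1.00000000e+00]])}
{'fovy': 59.51163186097688, 'cx': 286.14544723650124, 'cy': 210.49527110661472, 'k1': -0.020749053779328803, 'T_tool_cam': array([[ 9.99999724e-01,  3.78342828e-04, -6.4
[... 403 characters left out ...]
61024e-04,
        6.61866824e+01, -1.38617167e-01]), 'joint_vel': array([-0.11493583, -0.17604803, -0.07601614, -0.00717546, -0.07285253,
        0.04451108]), 'tau': array([-2.86062677e-04, -5.94907308e+01, -3.34930229e+01,  6.98183896e-02,
        1.82901736e-02, -3.26882321e-05]), 'tool_pos': array([ 168.27353923, -601.48012769,  213.95015116]), 'tcp_rot': array([[ 2.69444968e-01, -9.63015733e-01, -3.26675892e-04],
       [-9.63015046e-01, -2.69445166e-01,  1.15030383e-03],
       [-1.19578193e-03,  4.65021957e-06, -9.99999285e-01]]), 'contact_force': array([-0.04179902, -0.23864947,  0.16358188]), 'moment': array([-0.01755512, -0.05096693, -0.03790358]), 'finger_gap': 91.72518439361833}
```

View pics/top.png

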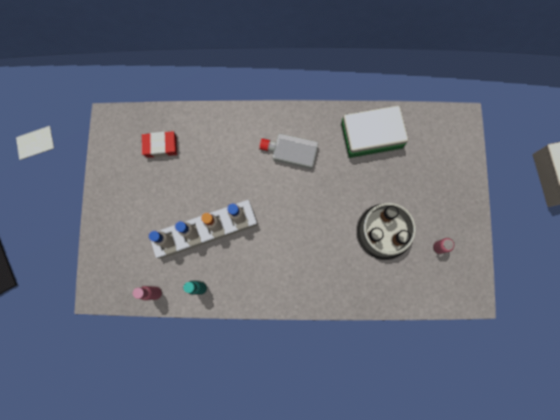

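View pics/scene.png

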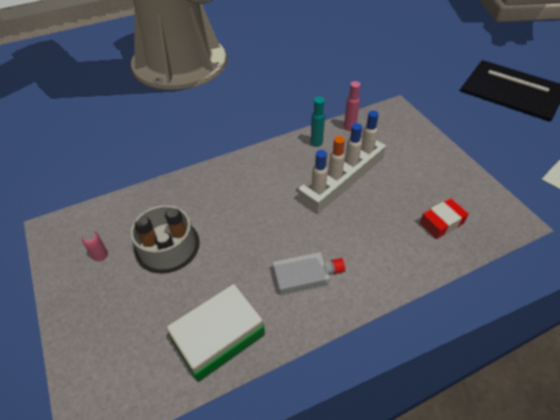

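Top view: the rack has blue caps at (156,237), (182,229) and (234,210), and an orange cap at (208,219). The canister is at (387,231) with 3 dark vials. The look-alikes to leave alone stand outside the rack and canister: a pink tube (147,293), a turquoise tube (195,288) and a pink vial (446,246). The scene view agrees with this.

```bash
python3 - <<'E'
from h import *
im=cv2.imread('pics/top.png');hsv=cv2.cvtColor(im,cv2.COLOR_BGR2HSV)
for n,lo,hi in(('blue',(112,150,90),(125,255,255)),('orange',(5,150,120),(16,255,255))):
    m=cv2.inRange(hsv,lo,hi);m[:180]=0;m[270:]=0;m[:,:140]=0;m[:,265:]=0
    _,_,s,c=cv2.connectedComponentsWithStats(m)
    for a,b in zip(s[1:],c[1:]):
        if a[4]>15: print(n,a,b,onz('top',b,119))
print('can',onz('top',(387.5,230),55))
for p in((391,213),(376,234),(403,238)): print('vial',onz('top',p,66))
for p in((151,249),(248,204),(257,222),(160,257)): print('rack',onz('top',p,36))
for p in((151,290),(195,288),(446,246)): print('look',onz('top',p,60))
E
```

```text
orange [203 214   9  10  68] [206.89705882 218.23529412] [573.9096291  132.86767741 119.        ]
can [ 563.04767351 -202.42984741   55.        ]
vial [ 594.18164034 -207.84023713   66.        ]
vial [ 553.90895534 -178.04218451   66.        ]
vial [ 546.4434347  -229.22132379   66.        ]
rack [524.66315447 258.32262525  36.        ]
rack [615.9905093   67.52426099  36.        ]
rack [580.13441391  49.03268697  36.        ]
rack [509.15903114 239.26640808  36.        ]
look [444.49116875 246.94919049  60.        ]
look [450.0610171  162.12882808  60.        ]
look [ 531.86263379 -313.53332189   60.        ]
```

Emit:
{"method": "servo_tool", "body": {"moves": [{"dp":[-0.55,-0.96,0],"rotation":[0,0,0],"grip":0},{"dp":[-0.55,-0.96,0],"rotation":[0,0,0],"grip":0},{"dp":[-0.55,-0.96,0],"rotation":[0,0,0],"grip":0},{"dp":[-0.55,-0.96,0],"rotation":[0,0,0],"grip":0},{"dp":[-0.55,-0.96,0],"rotation":[0,0,0],"grip":0},{"dp":[-0.55,-0.96,0],"rotation":[0,0,0],"grip":0},{"dp":[-0.55,-0.96,0],"rotation":[0,0,0],"grip":0},{"dp":[-0.55,-0.96,0],"rotation":[0,0,0],"grip":0}]}}

```text
time: 0.77
tool_pos: [356.2, -407.9, 210.6]
tcp_rot: [[0.26, -0.965, -0.004], [-0.965, -0.26, 0.003], [-0.004, 0.003, -1.0]]
contact_force: [1.0, -0.2, -0.4]
finger_gap: 45.9
```

Emit:
{"method": "servo_tool", "body": {"moves": [{"dp":[-0.55,-0.96,0],"rotation":[0,0,0],"grip":0.13},{"dp":[-0.55,-0.96,0],"rotation":[0,0,0],"grip":0.13},{"dp":[-0.55,-0.96,0],"rotation":[0,0,0],"grip":0.13},{"dp":[-0.55,-0.96,0],"rotation":[0,0,0],"grip":0.13},{"dp":[-0.55,-0.96,0],"rotation":[0,0,0],"grip":0.13},{"dp":[-0.55,-0.96,0],"rotation":[0,0,0],"grip":0.13},{"dp":[-0.55,-0.96,0],"rotation":[0,0,0],"grip":0.13},{"dp":[-0.55,-0.96,0],"rotation":[0,0,0],"grip":0.13}]}}

```text
time: 1.43
tool_pos: [550.5, -208.2, 208.8]
tcp_rot: [[0.26, -0.966, -0.007], [-0.966, -0.26, 0.005], [-0.007, 0.005, -1.0]]
contact_force: [0.9, -0.8, 0.1]
finger_gap: 40.1
```

Emit:
{"method": "servo_tool", "body": {"moves": [{"dp":[-0.3,-0.5,0],"rotation":[0,0,0],"grip":0.13},{"dp":[0,0,0],"rotation":[0,0,0],"grip":0.13},{"dp":[0,0,0],"rotation":[0,0,0],"grip":0.13}]}}

```text
time: 1.68
tool_pos: [566.7, -189.5, 207.5]
tcp_rot: [[0.266, -0.964, -0.007], [-0.964, -0.266, 0.006], [-0.008, 0.005, -1.0]]
contact_force: [-0.5, 0.3, -1.2]
finger_gap: 40.2
```

```bash
python3 - <<'E'
from h import *
st=get_state();print(st['tool_pos'],st['tcp_rot'],st['finger_gap'],st['joint_vel'])
im=read_camera('wrist');cv2.imwrite('pics/w1.png',im)
np.savez('w1.npz',p=st['tool_pos'],R=st['tcp_rot'])
E
```

```text
[ 566.70806969 -189.49810275  207.53205387] [[ 0.26619543 -0.963893   -0.00709033]
 [-0.9638846  -0.26624092  0.00649972]
 [-0.00815277  0.00510406 -0.99995374]] 40.16095205307765 [ 1.63658458  0.75435234 -0.42823973  0.37554708 -0.08823398  0.55394074]
```

View pics/w1.png

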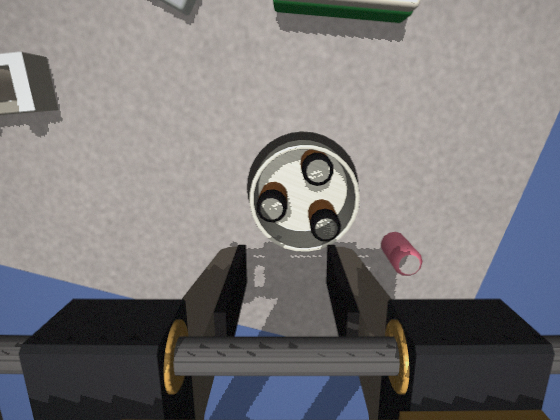

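```bash
python3 - <<'E'
from h import *
im=cv2.imread('pics/w1.png')
cv2.imwrite('pics/w1c.png',cv2.resize(im[120:260,235:375],(700,700),interpolation=cv2.INTER_CUBIC)[:600])
E
```

```text
(no output)
```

View pics/w1c.png

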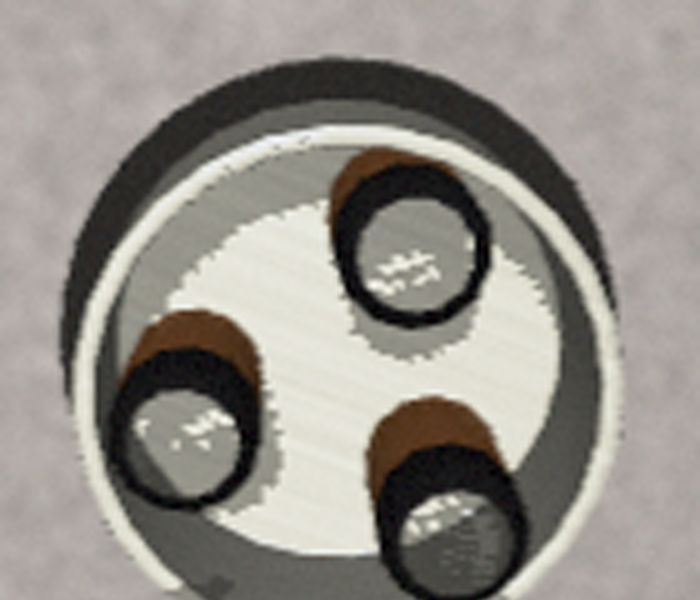

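```bash
cat >> h.py <<'E'
from scipy.optimize import least_squares
def rim(im,box,st,z=55):
    x0,y0,x1,y1=box; m=np.zeros(im.shape[:2],np.uint8)
    m[y0:y1,x0:x1]=(im[y0:y1,x0:x1].min(2)>195)*255
    m=cv2.morphologyEx(m,cv2.MORPH_OPEN,np.ones((2,2)))
    n,l,s,c=cv2.connectedComponentsWithStats(m); m[s[l,4]<60]=0
    h=cv2.convexHull(cv2.findNonZero(m))[:,0].astype(float)
    P=np.array([onz('wrist',p,z,st)[:2] for p in h])
    r=least_squares(lambda q:np.hypot(*(P-q[:2]).T)-q[2],[*P.mean(0),50],loss='soft_l1')
    return r.x,np.abs(r.fun).max(),len(P)
E
python3 - <<'E'
from h import *
d=np.load('w1.npz');st={'tool_pos':d['p'],'tcp_rot':d['R']}
im=cv2.imread('pics/w1.png')
c,e,n=rim(im,(235,135,375,252),st);print(c,e,n)
for X,Y in((417,255),(187,448),(463,546)):
    v=onz('wrist',(235+X/5-.4,120+Y/5-.4),66,st)[:2]; w=v-c[:2]
    print(v,np.hypot(*w),np.degrees(np.arctan2(w[1],w[0])))
E
```

```text
[ 566.84630463 -206.31526687   48.72579019] 0.7642984429376227 37
[ 597.6027291  -208.57198857] 30.83910567501634 -4.196500009601151
[ 554.19704318 -179.61159778] 29.548092286150492 115.34644762885486
[ 549.93379954 -231.46253824] 30.30541348188483 -123.9223458698749
```

Emit:
{"method": "servo_tool", "body": {"moves": [{"dp":[-0.94,-0.28,-0.05],"rotation":[0.07,0.12,0],"grip":0.13},{"dp":[-0.94,-0.28,-0.05],"rotation":[0,0,0],"grip":0.13},{"dp":[-0.94,-0.28,-0.05],"rotation":[0,0,0],"grip":0.13},{"dp":[-0.94,-0.28,-0.05],"rotation":[0,0,0],"grip":0.13},{"dp":[-0.94,-0.28,-0.05],"rotation":[0,0,0],"grip":0.13},{"dp":[-0.94,-0.28,-0.05],"rotation":[0,0,0],"grip":0.13},{"dp":[-0.94,-0.28,-0.05],"rotation":[0,0,0],"grip":0.13},{"dp":[-0.94,-0.28,-0.05],"rotation":[0,0,0],"grip":0.13}]}}

```text
time: 2.4
tool_pos: [565.9, 38.2, 218.4]
tcp_rot: [[0.248, -0.969, -0.004], [-0.969, -0.248, -0.004], [0.003, 0.005, -1.0]]
contact_force: [0.8, 1.0, 0.2]
finger_gap: 40.1
```

Emit:
{"method": "servo_tool", "body": {"moves": [{"dp":[-0.94,-0.28,-0.05],"rotation":[0,0,0],"grip":0.13},{"dp":[-0.94,-0.28,-0.05],"rotation":[0,0,0],"grip":0.13},{"dp":[-0.6,-0.2,0],"rotation":[0,0,0],"grip":0.13},{"dp":[0,0,0],"rotation":[0,0,0],"grip":0.13},{"dp":[0,0,0],"rotation":[0,0,0],"grip":0.13}]}}

```text
time: 2.82
tool_pos: [567.3, 116.9, 221.5]
tcp_rot: [[0.245, -0.97, -0.005], [-0.97, -0.245, -0.005], [0.004, 0.006, -1.0]]
contact_force: [0.5, -0.2, -0.8]
finger_gap: 40.1
```

```bash
cat >> h.py <<'E'
from scipy.spatial.transform import Rotation as Ro
def go(x,y,z,yaw,n=None):
    "rows (tool units) to straight-down pose; yaw = world heading of jaw axis"
    st=get_state();R=np.array(st['tcp_rot']);p=np.array(st['tool_pos'])
    c,s=np.cos(np.radians(yaw)),np.sin(np.radians(yaw))
    if c*R[0,0]+s*R[1,0]<0: c,s=-c,-s
    G=np.array([[c,s,0],[s,-c,0],[0,0,-1.]])
    rv=Ro.from_matrix(R.T@G).as_rotvec(degrees=True)
    D=np.array([x,y,z])-p
    n=n or int(np.ceil(max(np.abs(D).max()/28,np.linalg.norm(rv)/4,.01)))
    print('pos',p.round(1),'yaw',np.degrees(np.arctan2(R[1,0],R[0,0])).round(1),'tilt',R[:2,2].round(4),'F',np.round(st['contact_force'],1),'gap',round(st['finger_gap'],1),'t',st['time'])
    print('n',n,'rot',(rv/4/n).round(3))
    for k in range(n):
        Rk=R@Ro.from_rotvec(rv*k/n,degrees=True).as_matrix()
        print((Rk.T@D/n/30).round(2).tolist())
def snap(name):
    st=get_state();im=read_camera('wrist');cv2.imwrite(f'pics/{name}.png',im)
    np.savez(name+'.npz',p=st['tool_pos'],R=st['tcp_rot']);return im,st
def blobs(im,st,z,colour):
    lo,hi={'blue':((105,120,50),(128,255,255)),'orange':((3,140,80),(16,255,255))}[colour]
    m=cv2.inRange(cv2.cvtColor(im,cv2.COLOR_BGR2HSV),lo,hi)
    for q in cv2.findContours(m,cv2.RETR_EXTERNAL,cv2.CHAIN_APPROX_NONE)[0]:
        if cv2.contourArea(q)>150: print(colour,cv2.boundingRect(q),cv2.contourArea(q),onz('wrist',np.array(cv2.boundingRect(q)[:2])+np.array(cv2.boundingRect(q)[2:])/2-.5,z,st).round(1))
E
python3 - <<'E'
from h import *
im,st=snap('w2');go(574,133,207,-74.6)
blobs(im,st,121,'orange');blobs(im,st,121,'blue')
cv2.imwrite('pics/w2c.png',cv2.resize(im[60:330,100:460],(800,600),interpolation=cv2.INTER_CUBIC))
E
```

```text
pos [567.3 116.6 221.5] yaw -75.9 tilt [-0.0048 -0.0047] F [-0.4 -0.9  0.1] gap 40.5 t 2.8667
n 1 rot [ 0.083 -0.048 -0.315]
[-0.48, -0.35, 0.48]
orange (251, 177, 26, 32) 611.0 [577.8 136.  121. ]
blue (121, 188, 38, 33) 805.0 [546.1 225.2 121. ]
blue (186, 182, 32, 32) 690.5 [562.6 180.4 121. ]
blue (314, 171, 28, 31) 623.5 [594.3  90.8 121. ]
```

View pics/w2c.png

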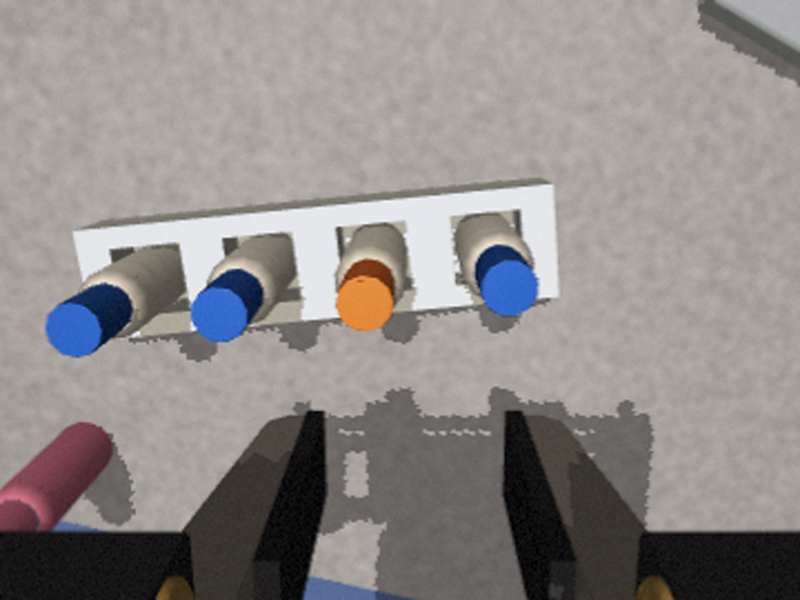

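The rack cells hold, by crop pixels: blue (75,329), blue (221,313), orange (365,303) and blue (509,287). The orange one is the control; it is the only orange tube and it stands in a rack cell. The three blues are the samples, and the pink tube outside the rack is left alone.

```bash
python3 - <<'E'
from h import *
d=np.load('w2.npz');st={'tool_pos':d['p'],'tcp_rot':d['R']}
im=cv2.imread('pics/w2.png');h=cv2.cvtColor(im,cv2.COLOR_BGR2HSV)
for n,lo,hi in(('b',(105,120,165),(125,255,255)),('o',(3,140,190),(20,255,255))):
    for q in cv2.findContours(cv2.inRange(h,lo,hi),cv2.RETR_EXTERNAL,cv2.CHAIN_APPROX_NONE)[0]:
        if cv2.contourArea(q)>150:
            P=np.array([onz('wrist',p,121,st)[:2] for p in q[:,0]]);c,r=cv2.minEnclosingCircle(P.astype(np.float32))
            print(n,cv2.boundingRect(q),np.round(c,1),round(r,1),P.mean(0).round(1))
go(577,133,195,-75.9)
E
```

```text
b (121, 196, 24, 25) [541.5 230.1] 9.5 [541.6 229.9]
b (186, 189, 25, 25) [559.2 182.4] 9.6 [559.2 182.4]
b (317, 177, 25, 25) [592.2  89.1] 9.5 [592.1  89.1]
o (251, 184, 26, 25) [575.  135.4] 9.5 [574.9 135.4]
pos [567.3 116.6 221.5] yaw -75.9 tilt [-0.0048 -0.0047] F [-0.4 -0.9  0.1] gap 40.5 t 2.8667
n 1 rot [ 0.083 -0.049  0.01 ]
[-0.46, -0.45, 0.88]
```

Emit:
{"method": "servo_tool", "body": {"moves": [{"dp":[-0.54,-0.4,0.3],"rotation":[0.08,-0.05,0],"grip":0.35},{"dp":[0,0,0.9],"rotation":[0,0,0],"grip":0.35},{"dp":[0,0,0.9],"rotation":[0,0,0],"grip":0.35},{"dp":[0,0,0],"rotation":[0,0,0],"grip":0.35}]}}

```text
time: 3.2
tool_pos: [577.7, 132.0, 157.4]
tcp_rot: [[0.238, -0.971, 0.005], [-0.971, -0.238, 0.001], [0.0, -0.005, -1.0]]
contact_force: [-1.7, -0.4, -0.7]
finger_gap: 29.6
```

```bash
python3 -c "
from h import *
go(575,135.4,90,-75.9)"
```

```text
pos [577.7 132.  157.4] yaw -76.3 tilt [0.0053 0.0011] F [-1.7 -0.4 -0.7] gap 29.6 t 3.2
n 3 rot [-0.026 -0.001 -0.03 ]
[-0.04, 0.02, 0.75]
[-0.04, 0.02, 0.75]
[-0.04, 0.02, 0.75]
```

Emit:
{"method": "servo_tool", "body": {"moves": [{"dp":[-0.13,0.06,0.5],"rotation":[-0.08,0,-0.09],"grip":0.35},{"dp":[0,0,0.3],"rotation":[0,0,0],"grip":0.35},{"dp":[0,0,0],"rotation":[0,0,0],"grip":0.35}]}}

```text
time: 3.45
tool_pos: [575.7, 133.5, 132.6]
tcp_rot: [[0.24, -0.971, -0.001], [-0.971, -0.24, -0.001], [0.0, 0.001, -1.0]]
contact_force: [0.4, 0.1, 0.2]
finger_gap: 29.9
```

```bash
python3 -c "
from h import *
go(575,135.4,90,-75.9)"
```

```text
pos [575.7 133.5 132.6] yaw -76.1 tilt [-0.0014 -0.0005] F [0.4 0.1 0.2] gap 29.9 t 3.45
n 2 rot [ 0.01  -0.001 -0.024]
[-0.03, 0.0, 0.71]
[-0.03, 0.0, 0.71]
```

Emit:
{"method": "servo_tool", "body": {"force": 20, "moves": [{"dp":[-0.05,0,0.5],"rotation":[0,0,0],"grip":0.35},{"dp":[-0.02,0,0.5],"rotation":[0,0,0],"grip":0.35},{"dp":[0,0,0.4],"rotation":[0,0,0],"grip":0.35},{"dp":[0,0,0],"rotation":[0,0,0],"grip":0.35},{"dp":[0,0,0],"rotation":[0,0,0],"grip":0.7},{"dp":[0,0,0],"rotation":[0,0,0],"grip":0.7},{"dp":[0,0,0],"rotation":[0,0,0],"grip":0.7},{"dp":[0,0,0],"rotation":[0,0,0],"grip":0.7}]}}

```text
time: 4.12
tool_pos: [579.7, 134.4, 95.6]
tcp_rot: [[0.236, -0.972, 0.006], [-0.972, -0.236, 0.002], [-0.0, -0.006, -1.0]]
contact_force: [-0.9, 0.7, -0.9]
finger_gap: 19.5
```

```bash
python3 -c "
from h import *
go(575,135.4,190,-75.9)"
```

```text
pos [579.7 134.4  95.6] yaw -76.3 tilt [0.0056 0.0016] F [-0.9  0.7 -0.9] gap 19.5 t 4.1167
n 4 rot [-0.021  0.001 -0.027]
[-0.02, 0.03, -0.79]
[-0.02, 0.03, -0.79]
[-0.02, 0.03, -0.79]
[-0.02, 0.04, -0.79]
```

Emit:
{"method": "servo_tool", "body": {"moves": [{"dp":[0,0.02,-0.6],"rotation":[0,0,0],"grip":0.7},{"dp":[0,0.02,-0.9],"rotation":[0,0,0],"grip":0.7},{"dp":[0,0,-0.9],"rotation":[0,0,0],"grip":0.7},{"dp":[0,0,-0.9],"rotation":[0,0,0],"grip":0.7},{"dp":[0,0,-0.9],"rotation":[0,0,0],"grip":0.7},{"dp":[0,0,0],"rotation":[0,0,0],"grip":0.7}]}}

```text
time: 4.62
tool_pos: [577.7, 133.5, 228.7]
tcp_rot: [[0.237, -0.972, 0.006], [-0.972, -0.237, 0.001], [0.001, -0.006, -1.0]]
contact_force: [0.4, -0.5, -0.4]
finger_gap: 19.8
```

```bash
cat >> h.py <<'E'
def held(im,st,z,lo,hi):
    "cap top discs at world height z, in tool xy"
    h=cv2.cvtColor(im,cv2.COLOR_BGR2HSV)
    for q in cv2.findContours(cv2.inRange(h,lo,hi),cv2.RETR_EXTERNAL,cv2.CHAIN_APPROX_NONE)[0]:
        if cv2.contourArea(q)>150:
            P=np.array([onz('wrist',p,z,st) for p in q[:,0]]);c,r=cv2.minEnclosingCircle(P[:,:2].astype(np.float32))
            print(cv2.boundingRect(q),'world',np.round(c,1),'r',round(r,1),'tool',(np.array(st['tcp_rot']).T@(np.array([*c,z])-st['tool_pos'])).round(1))
E
python3 - <<'E'
from h import *
im,st=snap('w3');go(571,-207,222,-76)
held(im,st,st['tool_pos'][2]+25.4,(3,140,130),(20,255,255))
cv2.imwrite('pics/w3c.png',im[120:,100:460])
E
```

```text
pos [576.9 133.4 226.4] yaw -76.3 tilt [0.0042 0.0003] F [ 0.7  0.4 -1.4] gap 19.1 t 4.6667
n 13 rot [-0.005 -0.001 -0.006]
[0.84, 0.22, 0.01]
[0.84, 0.22, 0.01]
[0.84, 0.22, 0.01]
[0.84, 0.22, 0.01]
[0.84, 0.22, 0.01]
[0.84, 0.22, 0.01]
[0.84, 0.22, 0.01]
[0.84, 0.22, 0.01]
[0.84, 0.22, 0.01]
[0.84, 0.22, 0.01]
[0.84, 0.22, 0.01]
[0.84, 0.23, 0.01]
[0.84, 0.23, 0.01]
(350, 330, 7, 61) world [550.2  95.3] r 16.1 tool [ 30.7  35.6 -25.6]
(265, 277, 44, 42) world [574.  131.8] r 10.0 tool [  0.9   3.8 -25.4]
```

View pics/w3c.png

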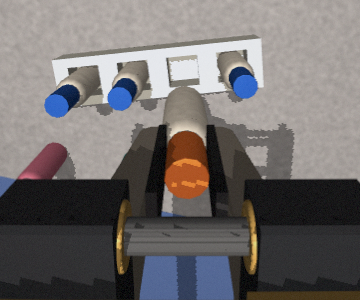

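Emit:
{"method": "servo_tool", "body": {"moves": [{"dp":[0.6,0.15,-0.03],"rotation":[-0.05,0,0],"grip":0.7},{"dp":[0.84,0.22,-0.02],"rotation":[0,0,0],"grip":0.7},{"dp":[0.84,0.22,-0.02],"rotation":[0,0,0],"grip":0.7},{"dp":[0.84,0.22,-0.02],"rotation":[0,0,0],"grip":0.7},{"dp":[0.84,0.22,-0.02],"rotation":[0,0,0],"grip":0.7},{"dp":[0.84,0.22,-0.02],"rotation":[0,0,0],"grip":0.7},{"dp":[0.84,0.22,-0.02],"rotation":[0,0,0],"grip":0.7},{"dp":[0.84,0.22,-0.02],"rotation":[0,0,0],"grip":0.7}]}}

```text
time: 5.33
tool_pos: [570.1, -70.8, 225.2]
tcp_rot: [[0.245, -0.97, -0.005], [-0.97, -0.245, 0.0], [-0.002, 0.005, -1.0]]
contact_force: [0.8, -0.2, -0.8]
finger_gap: 19.5
```

Emit:
{"method": "servo_tool", "body": {"moves": [{"dp":[0.84,0.22,-0.02],"rotation":[0,0,0],"grip":0.7},{"dp":[0.84,0.22,-0.02],"rotation":[0,0,0],"grip":0.7},{"dp":[0.84,0.22,-0.02],"rotation":[0,0,0],"grip":0.7},{"dp":[0.5,0.1,0],"rotation":[0,0,0],"grip":0.7},{"dp":[0,0,0],"rotation":[0,0,0],"grip":0.7}]}}

```text
time: 5.75
tool_pos: [566.0, -172.9, 221.0]
tcp_rot: [[0.242, -0.97, -0.012], [-0.97, -0.242, 0.0], [-0.003, 0.012, -1.0]]
contact_force: [0.1, 1.2, 0.8]
finger_gap: 19.6
```

```bash
python3 -c "
from h import *
go(570.5,-204.6,170,-76)"
```

```text
pos [ 566.  -172.9  221. ] yaw -76.0 tilt [-0.0123  0.0001] F [0.1 1.2 0.8] gap 19.6 t 5.75
n 2 rot [ 0.085  0.022 -0.   ]
[0.53, 0.04, 0.85]
[0.53, 0.05, 0.85]
```

Emit:
{"method": "servo_tool", "body": {"moves": [{"dp":[0.55,0,0.5],"rotation":[0.17,0.04,0],"grip":0.7},{"dp":[0.5,0,0.5],"rotation":[0,0,0],"grip":0.7},{"dp":[0,0,0.3],"rotation":[0,0,0],"grip":0.7},{"dp":[0,0,0],"rotation":[0,0,0],"grip":0.7},{"dp":[0,0,0],"rotation":[0,0,0],"grip":0.7}]}}

```text
time: 6.17
tool_pos: [571.3, -202.3, 176.7]
tcp_rot: [[0.24, -0.971, -0.004], [-0.971, -0.24, 0.003], [-0.004, 0.003, -1.0]]
contact_force: [-0.9, -0.8, -0.7]
finger_gap: 19.6
```

```bash
python3 - <<'E'
from h import *
im,st=snap('w4');go(570.5,-204.6,162,-76)
held(im,st,st['tool_pos'][2]+25.4,(3,140,130),(20,255,255))
try:print(rim(im,(200,120,400,240),st))
except Exception as e:print(e)
cv2.imwrite('pics/w4c.png',cv2.resize(im[90:340,180:400],(600,600*250//220)[:2]))
E
```

```text
pos [ 571.1 -202.   176.7] yaw -76.1 tilt [-0.0046  0.0033] F [-0.5 -0.2 -0.9] gap 19.4 t 6.2167
n 1 rot [ 0.052  0.062 -0.028]
[0.08, 0.04, 0.49]
(265, 259, 44, 60) world [ 572. -203.] r 14.1 tool [  0.8  -0.4 -25.4]
(array([ 567.03092201, -206.26291253,   48.69174492]), np.float64(0.325499537661166), 36)
```

View pics/w4c.png

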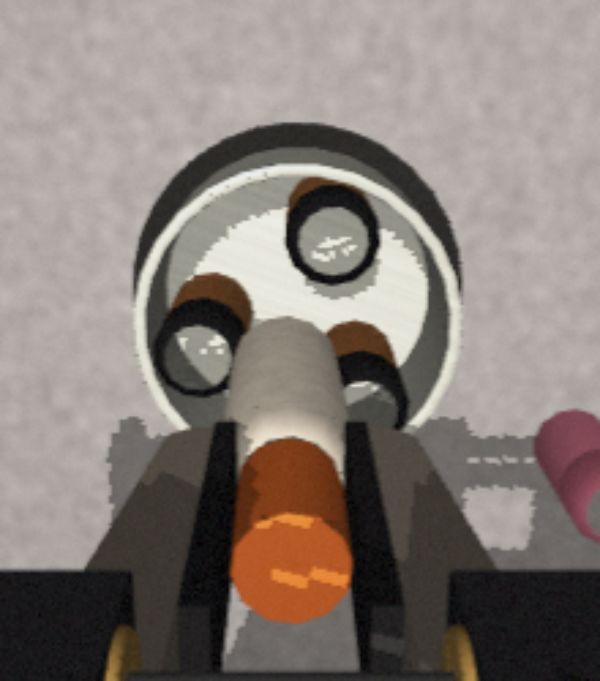

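Emit:
{"method": "servo_tool", "body": {"moves": [{"dp":[0.09,0.02,0.3],"rotation":[0.05,0.06,0],"grip":0.7},{"dp":[0,0,0.2],"rotation":[0,0,0],"grip":0.7},{"dp":[0,0,0],"rotation":[0,0,0],"grip":0.7},{"dp":[0,0,0],"rotation":[0,0,0],"grip":0.7}]}}

```text
time: 6.55
tool_pos: [571.9, -202.5, 161.8]
tcp_rot: [[0.243, -0.97, 0.002], [-0.97, -0.243, -0.001], [0.001, -0.002, -1.0]]
contact_force: [0.1, -0.1, -0.5]
finger_gap: 19.3
```

```bash
python3 -c "
from h import *
go(570.6,-204.6,96,-76)"
```

```text
pos [ 571.9 -202.5  161.8] yaw -76.0 tilt [ 0.0021 -0.0005] F [ 0.1 -0.1 -0.5] gap 19.3 t 6.55
n 3 rot [-0.009 -0.005  0.003]
[0.02, 0.02, 0.73]
[0.02, 0.02, 0.73]
[0.02, 0.02, 0.73]
```

Emit:
{"method": "servo_tool", "body": {"moves": [{"dp":[0.1,0.05,0.1],"rotation":[-0.03,-0.01,0],"grip":0.7},{"dp":[0,0,0],"rotation":[0,0,0],"grip":0.7},{"dp":[0,0,0],"rotation":[0,0,0],"grip":0.7}]}}

```text
time: 6.8
tool_pos: [571.5, -205.7, 159.1]
tcp_rot: [[0.243, -0.97, 0.0], [-0.97, -0.243, -0.001], [0.001, -0.0, -1.0]]
contact_force: [0.3, -0.9, -0.5]
finger_gap: 19.6
```

```bash
python3 -c "
from h import *
go(570.6,-204.6,96,-76)"
```

```text
pos [ 571.5 -205.7  159.1] yaw -75.9 tilt [ 0.0005 -0.0006] F [ 0.3 -0.9 -0.5] gap 19.6 t 6.8
n 3 rot [-0.002 -0.003  0.007]
[-0.01, 0.01, 0.7]
[-0.01, 0.01, 0.7]
[-0.01, 0.01, 0.7]
```

Emit:
{"method": "servo_tool", "body": {"moves": [{"dp":[-0.03,0.03,0.3],"rotation":[0,0,0],"grip":0.7},{"dp":[0,0,0.3],"rotation":[0,0,0],"grip":0.7},{"dp":[0,0,0.3],"rotation":[0,0,0],"grip":0.7},{"dp":[0,0,0],"rotation":[0,0,0],"grip":0.7}]}}

```text
time: 7.13
tool_pos: [570.6, -205.3, 130.1]
tcp_rot: [[0.243, -0.97, 0.002], [-0.97, -0.243, -0.001], [0.002, -0.002, -1.0]]
contact_force: [-0.2, 0.3, -1.4]
finger_gap: 19.7
```

```bash
python3 -c "
from h import *
go(570.6,-204.6,96,-76)"
```

```text
pos [ 570.6 -205.3  130.1] yaw -75.9 tilt [ 0.002  -0.0011] F [-0.2  0.3 -1.4] gap 19.7 t 7.1333
n 2 rot [-0.012 -0.011  0.007]
[-0.01, -0.0, 0.57]
[-0.01, -0.0, 0.57]
```

Emit:
{"method": "servo_tool", "body": {"moves": [{"dp":[-0.02,0,0.3],"rotation":[-0.02,0,0],"grip":0.7},{"dp":[0,0,0.3],"rotation":[0,0,0],"grip":0.7},{"dp":[0,0,0.3],"rotation":[0,0,0],"grip":0.7},{"dp":[0,0,0.1],"rotation":[0,0,0],"grip":0.7},{"dp":[0,0,0],"rotation":[0,0,0],"grip":0.7}]}}

```text
time: 7.55
tool_pos: [569.6, -204.4, 95.2]
tcp_rot: [[0.243, -0.97, -0.002], [-0.97, -0.243, -0.001], [0.0, 0.002, -1.0]]
contact_force: [-0.3, 0.1, -0.5]
finger_gap: 19.5
```

Emit:
{"method": "servo_tool", "body": {"moves": [{"dp":[0,0,0.05],"rotation":[0,0,0],"grip":0.7},{"dp":[0,0,0],"rotation":[0,0,0],"grip":0.7}]}}

```text
time: 7.72
tool_pos: [570.0, -204.4, 93.8]
tcp_rot: [[0.243, -0.97, -0.002], [-0.97, -0.243, -0.0], [0.0, 0.002, -1.0]]
contact_force: [0.2, 0.0, -1.7]
finger_gap: 19.5
```

```bash
python3 -c "
from h import *
go(570.6,-204.6,96,-76)"
```

```text
pos [ 570.  -204.4   93.8] yaw -76.0 tilt [-0.0016 -0.0005] F [ 0.2  0.  -1.7] gap 19.5 t 7.7167
n 1 rot [ 0.024 -0.001  0.012]
[0.01, -0.02, -0.07]
```

Emit:
{"method": "servo_tool", "body": {"moves": [{"dp":[0,0,0.06],"rotation":[0,0,0],"grip":0.7},{"dp":[0,0,0],"rotation":[0,0,0],"grip":0.7}]}}

```text
time: 7.88
tool_pos: [571.9, -204.9, 94.4]
tcp_rot: [[0.243, -0.97, 0.002], [-0.97, -0.243, -0.002], [0.002, -0.002, -1.0]]
contact_force: [0.6, -0.7, -1.0]
finger_gap: 19.3
```

Emit:
{"method": "servo_tool", "body": {"moves": [{"dp":[0,0,0.05],"rotation":[0,0,0],"grip":0.7},{"dp":[0,0,0],"rotation":[0,0,0],"grip":0.7}]}}

```text
time: 8.05
tool_pos: [572.9, -205.2, 93.9]
tcp_rot: [[0.243, -0.97, 0.004], [-0.97, -0.243, -0.002], [0.003, -0.004, -1.0]]
contact_force: [-0.1, 0.0, -0.5]
finger_gap: 19.5
```

Emit:
{"method": "servo_tool", "body": {"moves": [{"dp":[0,0.07,0.1],"rotation":[-0.05,0,0],"grip":0.7},{"dp":[0,0,0.05],"rotation":[0,0,0],"grip":0.7}]}}

```text
time: 8.22
tool_pos: [574.0, -206.1, 93.3]
tcp_rot: [[0.242, -0.97, 0.008], [-0.97, -0.242, -0.004], [0.006, -0.006, -1.0]]
contact_force: [-2.4, 3.3, 12.5]
finger_gap: 20.0
```

Emit:
{"method": "servo_tool", "body": {"moves": [{"dp":[0,0,0],"rotation":[0,0,0],"grip":0.7}]}}

```text
time: 8.3
tool_pos: [574.2, -205.9, 93.8]
tcp_rot: [[0.242, -0.97, 0.008], [-0.97, -0.242, -0.004], [0.006, -0.007, -1.0]]
contact_force: [-1.2, 0.8, -1.0]
finger_gap: 19.5
```

Emit:
{"method": "servo_tool", "body": {"moves": [{"dp":[-0.04,0.14,-0.05],"rotation":[-0.1,-0.03,0],"grip":0.7},{"dp":[0,0,0],"rotation":[0,0,0],"grip":0.7},{"dp":[0,0,0],"rotation":[0,0,0],"grip":0.7}]}}

```text
time: 8.55
tool_pos: [568.9, -205.8, 94.9]
tcp_rot: [[0.242, -0.97, -0.001], [-0.97, -0.242, -0.004], [0.004, 0.002, -1.0]]
contact_force: [0.9, -0.6, -0.2]
finger_gap: 19.7
```

```bash
python3 -c "
from h import *
go(570.6,-204.6,94,-76)"
```

```text
pos [ 568.9 -205.8   94.9] yaw -76.0 tilt [-0.0006 -0.0038] F [ 0.9 -0.6 -0.2] gap 19.7 t 8.55
n 1 rot [ 0.022 -0.051  0.002]
[-0.03, -0.06, 0.03]
```

Emit:
{"method": "servo_tool", "body": {"moves": [{"dp":[-0.03,-0.05,0.04],"rotation":[0.02,-0.05,0],"grip":0.7},{"dp":[0,0,0],"rotation":[0,0,0],"grip":0.7}]}}

```text
time: 8.72
tool_pos: [570.0, -204.6, 93.3]
tcp_rot: [[0.242, -0.97, -0.001], [-0.97, -0.242, 0.0], [-0.0, 0.0, -1.0]]
contact_force: [-1.2, 1.2, 1.7]
finger_gap: 19.3
```

```bash
python3 -c "
from h import *
go(570.6,-204.6,94,-76)"
```

```text
pos [ 570.  -204.6   93.3] yaw -76.0 tilt [-0.0005  0.0002] F [-1.2  1.2  1.7] gap 19.3 t 8.7167
n 1 rot [0.006 0.005 0.001]
[0.01, -0.02, -0.02]
```

Nearly exact now, so I release and lift off.

Emit:
{"method": "servo_tool", "body": {"moves": [{"dp":[0,0,0],"rotation":[0,0,0],"grip":0.45},{"dp":[0,0,0],"rotation":[0,0,0],"grip":0.35},{"dp":[0,0,-0.2],"rotation":[0,0,0],"grip":0.35},{"dp":[0,0,-0.5],"rotation":[0,0,0],"grip":0.35},{"dp":[0,0,-0.9],"rotation":[0,0,0],"grip":0.35},{"dp":[0,0,-0.9],"rotation":[0,0,0],"grip":0.35},{"dp":[0,0,-0.9],"rotation":[0,0,0],"grip":0.35},{"dp":[0,0,0],"rotation":[0,0,0],"grip":0.35}]}}

```text
time: 9.38
tool_pos: [568.3, -204.0, 198.0]
tcp_rot: [[0.242, -0.97, -0.007], [-0.97, -0.242, 0.002], [-0.004, 0.006, -1.0]]
contact_force: [1.1, -0.4, -0.2]
finger_gap: 29.8
```

```bash
python3 - <<'E'
from h import *
im,st=snap('w5')
held(im,st,121,(3,140,150),(20,255,255))
try:print(rim(im,(200,80,400,245),st))
except Exception as e:print(e)
cv2.imwrite('pics/w5c.png',cv2.resize(im[100:290,195:395],(600,570),interpolation=cv2.INTER_CUBIC))
go(559.2,182.4,221,-34)
E
```

```text
(273, 211, 28, 27) world [ 565.9 -205.1] r 9.7 tool [ 0.8  2.1 77. ]
(array([ 566.80104954, -206.30367618,   48.76651041]), np.float64(0.4033617123492377), 35)
pos [ 567.4 -203.7  195.9] yaw -76.0 tilt [-0.0084  0.003 ] F [ 0.3  0.9 -0. ] gap 29.9 t 9.4333
n 14 rot [ 0.005  0.008 -0.75 ]
[-0.9, -0.2, -0.06]
[-0.89, -0.25, -0.06]
[-0.87, -0.3, -0.06]
[-0.85, -0.34, -0.06]
[-0.84, -0.39, -0.06]
[-0.81, -0.43, -0.06]
[-0.79, -0.47, -0.06]
[-0.76, -0.51, -0.06]
[-0.74, -0.55, -0.06]
[-0.71, -0.59, -0.06]
[-0.68, -0.62, -0.06]
[-0.64, -0.66, -0.06]
[-0.61, -0.69, -0.06]
[-0.57, -0.72, -0.06]
```

View pics/w5c.png

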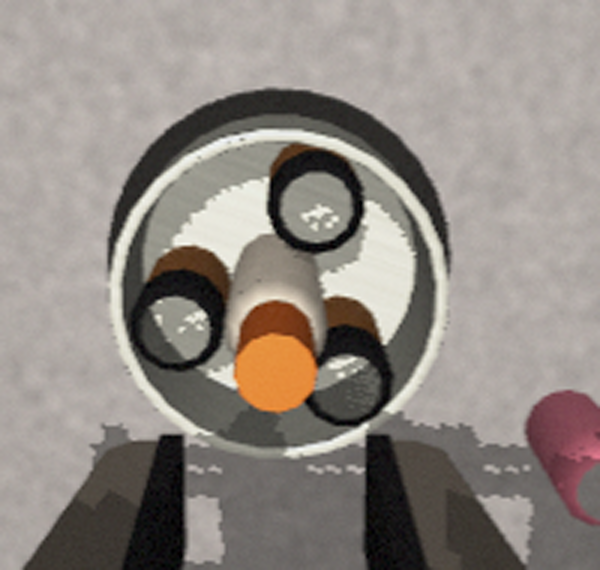

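Emit:
{"method": "servo_tool", "body": {"moves": [{"dp":[-0.6,-0.2,0],"rotation":[0.07,0.11,0],"grip":0.35},{"dp":[-0.93,-0.32,0],"rotation":[0,0,0],"grip":0.35},{"dp":[-0.93,-0.32,0],"rotation":[0,0,0],"grip":0.35},{"dp":[-0.93,-0.32,0],"rotation":[0,0,0],"grip":0.35},{"dp":[-0.93,-0.32,0],"rotation":[0,0,0],"grip":0.35},{"dp":[-0.93,-0.32,0],"rotation":[0,0,0],"grip":0.35},{"dp":[-0.93,-0.32,0],"rotation":[0,0,0],"grip":0.35},{"dp":[-0.93,-0.32,0],"rotation":[0,0,0],"grip":0.35}]}}

```text
time: 10.1
tool_pos: [583.8, 24.1, 189.5]
tcp_rot: [[0.234, -0.972, -0.008], [-0.972, -0.234, -0.005], [0.003, 0.009, -1.0]]
contact_force: [0.8, 0.1, 0.8]
finger_gap: 29.5
```

Emit:
{"method": "servo_tool", "body": {"moves": [{"dp":[-0.9,-0.3,0],"rotation":[0,0,0],"grip":0.35},{"dp":[-0.7,-0.2,0],"rotation":[0,0,0],"grip":0.35},{"dp":[-0.3,-0.1,0],"rotation":[0,0,0],"grip":0.35},{"dp":[0,0,0],"rotation":[0,0,0],"grip":0.35}]}}

```text
time: 10.43
tool_pos: [585.4, 91.5, 185.1]
tcp_rot: [[0.238, -0.971, -0.013], [-0.971, -0.238, -0.005], [0.002, 0.014, -1.0]]
contact_force: [-0.7, -0.5, 1.2]
finger_gap: 30.0
```

```bash
python3 - <<'E'
from h import *
im,st=snap('w6')
held(im,st,121,(105,120,165),(125,255,255))
go(592,90,140,-76)
d=np.load('w5.npz');s={'tool_pos':d['p'],'tcp_rot':d['R']}
for X,Y in((318,212),(178,330),(348,384)):
    v=onz('wrist',(195+X/3-.4,100+Y/3-.4),66,s)[:2];w=v-(566.9,-206.3);print(v.round(1),np.hypot(*w).round(1),np.degrees(np.arctan2(w[1],w[0])).round(1))
E
```

```text
(58, 226, 28, 26) world [541.6 229.8] r 9.4 tool [-144.8    8.7   64. ]
(131, 218, 27, 27) world [559.2 182.1] r 9.5 tool [-94.3   3.   64. ]
(278, 204, 28, 27) world [592.2  88.9] r 9.6 tool [ 4.  -6.8 64. ]
pos [585.3  90.5 185. ] yaw -76.2 tilt [-0.0135 -0.0053] F [-0.3  0.3 -0. ] gap 29.8 t 10.4833
n 2 rot [ 0.103 -0.013 -0.029]
[0.03, -0.12, 0.75]
[0.04, -0.11, 0.75]
[ 596.9 -209.3] 30.1 -5.8
[ 554.7 -179.4] 29.5 114.4
[ 550.9 -230.2] 28.8 -123.8
```

Emit:
{"method": "servo_tool", "body": {"moves": [{"dp":[0.05,-0.22,0.4],"rotation":[0.2,-0.03,0],"grip":0.35},{"dp":[0,0,0.5],"rotation":[0,0,0],"grip":0.35},{"dp":[0,0,0.4],"rotation":[0,0,0],"grip":0.35},{"dp":[0,0,0],"rotation":[0,0,0],"grip":0.35},{"dp":[0,0,0],"rotation":[0,0,0],"grip":0.35}]}}

```text
time: 10.9
tool_pos: [591.7, 84.0, 144.0]
tcp_rot: [[0.236, -0.972, -0.001], [-0.972, -0.236, -0.002], [0.002, 0.001, -1.0]]
contact_force: [0.5, 0.7, -0.4]
finger_gap: 29.8
```

```bash
python3 -c "
from h import *
go(592,90,92,-76)"
```

```text
pos [591.7  84.  144. ] yaw -76.4 tilt [-0.0008 -0.0021] F [ 0.5  0.7 -0.4] gap 29.8 t 10.9
n 2 rot [ 0.009 -0.013 -0.047]
[-0.1, -0.03, 0.87]
[-0.1, -0.03, 0.87]
```

Emit:
{"method": "servo_tool", "body": {"moves": [{"dp":[-0.2,-0.04,0.1],"rotation":[0,-0.02,-0.05],"grip":0.35},{"dp":[0,0,0.2],"rotation":[0,0,0],"grip":0.35},{"dp":[0,0,0],"rotation":[0,0,0],"grip":0.35}]}}

```text
time: 11.15
tool_pos: [592.0, 88.4, 135.6]
tcp_rot: [[0.237, -0.972, -0.0], [-0.972, -0.237, -0.001], [0.001, 0.0, -1.0]]
contact_force: [-0.0, -0.2, -0.3]
finger_gap: 29.9
```

```bash
python3 -c "
from h import *
go(592,90,92,-76)"
```

```text
pos [592.   88.4 135.6] yaw -76.3 tilt [-0.0001 -0.0008] F [-0.  -0.2 -0.3] gap 29.9 t 11.15
n 2 rot [ 0.002 -0.005 -0.037]
[-0.03, -0.01, 0.73]
[-0.03, -0.01, 0.73]
```

Emit:
{"method": "servo_tool", "body": {"moves": [{"dp":[-0.05,0,0.5],"rotation":[0,0,0],"grip":0.35},{"dp":[0,0.03,0.5],"rotation":[0,0,0],"grip":0.35},{"dp":[0,0.03,0.35],"rotation":[-0.03,0,0],"grip":0.35},{"dp":[0,0.02,0],"rotation":[0,0,0],"grip":0.35},{"dp":[0,0,0],"rotation":[0,0,0],"grip":0.7},{"dp":[0,0,0],"rotation":[0,0,0],"grip":0.7},{"dp":[0,0,0],"rotation":[0,0,0],"grip":0.7}]}}

```text
time: 11.73
tool_pos: [591.4, 89.5, 96.6]
tcp_rot: [[0.237, -0.971, 0.002], [-0.971, -0.237, -0.001], [0.001, -0.002, -1.0]]
contact_force: [0.0, -0.1, -0.2]
finger_gap: 19.6
```

```bash
python3 -c "
from h import *
go(592,90,92,-76)"
```

```text
pos [591.4  89.5  96.6] yaw -76.3 tilt [ 0.0024 -0.0008] F [ 0.  -0.1 -0.2] gap 19.6 t 11.7333
n 1 rot [-0.03  -0.02  -0.066]
[-0.01, -0.02, 0.15]
```

Emit:
{"method": "servo_tool", "body": {"moves": [{"dp":[0,0,-0.6],"rotation":[0,0,0],"grip":0.7},{"dp":[0,0,-0.9],"rotation":[0,0,0],"grip":0.7},{"dp":[0,0,-0.9],"rotation":[0,0,0],"grip":0.7},{"dp":[0.3,0.1,-0.7],"rotation":[-0.03,-0.02,0],"grip":0.7},{"dp":[0.9,0.4,-0.1],"rotation":[0,0,0],"grip":0.7},{"dp":[0.9,0.4,0],"rotation":[0,0,0],"grip":0.7},{"dp":[0.9,0.4,0],"rotation":[0,0,0],"grip":0.7},{"dp":[0.9,0.4,0],"rotation":[0,0,0],"grip":0.7}]}}

```text
time: 12.4
tool_pos: [572.4, -35.0, 203.3]
tcp_rot: [[0.245, -0.97, 0.009], [-0.97, -0.245, 0.001], [0.001, -0.009, -1.0]]
contact_force: [-0.0, -0.4, -0.7]
finger_gap: 19.7
```

Emit:
{"method": "servo_tool", "body": {"moves": [{"dp":[0.9,0.4,0],"rotation":[0,0,0],"grip":0.7},{"dp":[0.9,0.4,0],"rotation":[0,0,0],"grip":0.7},{"dp":[0.9,0.4,0],"rotation":[0,0,0],"grip":0.7},{"dp":[0.7,0.4,0],"rotation":[0,0,0],"grip":0.7},{"dp":[0.5,0.3,0],"rotation":[0,0,0],"grip":0.7},{"dp":[0,0,0],"rotation":[0,0,0],"grip":0.7}]}}

```text
time: 12.9
tool_pos: [544.9, -173.5, 208.8]
tcp_rot: [[0.242, -0.97, 0.018], [-0.97, -0.243, -0.003], [0.007, -0.016, -1.0]]
contact_force: [-0.4, -0.4, -0.5]
finger_gap: 19.6
```

```bash
python3 -c "
from h import *
go(536.2,-203.5,180,-76)"
```

```text
pos [ 544.9 -173.5  208.8] yaw -76.0 tilt [ 0.0176 -0.0025] F [-0.4 -0.4 -0.5] gap 19.6 t 12.9
n 2 rot [-0.118 -0.048  0.004]
[0.45, 0.27, 0.48]
[0.45, 0.27, 0.48]
```

Emit:
{"method": "servo_tool", "body": {"moves": [{"dp":[0.5,0.27,0.4],"rotation":[-0.23,-0.1,0],"grip":0.7},{"dp":[0.4,0.2,0.4],"rotation":[0,0,0],"grip":0.7},{"dp":[0,0,0],"rotation":[0,0,0],"grip":0.7},{"dp":[0,0,0],"rotation":[0,0,0],"grip":0.7}]}}

```text
time: 13.23
tool_pos: [539.1, -204.1, 186.1]
tcp_rot: [[0.24, -0.971, 0.005], [-0.971, -0.24, 0.0], [0.001, -0.005, -1.0]]
contact_force: [0.1, 0.5, -0.6]
finger_gap: 19.3
```

```bash
python3 - <<'E'
from h import *
go(536.2,-203.5,160,-76)
im,st=snap('w7')
held(im,st,st['tool_pos'][2]+25,(105,120,90),(125,255,255))
held(im,st,121,(3,140,150),(20,255,255))
try:print(rim(im,(200,60,420,230),st))
except Exception as e:print(e)
E
```

```text
pos [ 539.1 -204.1  186.1] yaw -76.1 tilt [0.0046 0.0002] F [ 0.1  0.5 -0.6] gap 19.3 t 13.2333
n 1 rot [-0.065 -0.013 -0.027]
[-0.04, 0.09, 0.87]
(265, 242, 44, 65) world [ 545.8 -203.1] r 15.1 tool [  0.7  -6.9 -25. ]
(282, 175, 30, 29) world [ 565.9 -205.1] r 9.7 tool [  7.4 -25.5  65.2]
(array([ 566.64023266, -206.39838049,   48.89766487]), np.float64(0.7856731705161906), 43)
```

Emit:
{"method": "servo_tool", "body": {"moves": [{"dp":[-0.03,0.13,0.2],"rotation":[-0.07,-0.01,0],"grip":0.7},{"dp":[0,0,0.2],"rotation":[0,0,0],"grip":0.7},{"dp":[0,0,0.1],"rotation":[0,0,0],"grip":0.7},{"dp":[0,0,0],"rotation":[0,0,0],"grip":0.7}]}}

```text
time: 13.62
tool_pos: [535.4, -201.1, 170.4]
tcp_rot: [[0.243, -0.97, 0.0], [-0.97, -0.243, 0.0], [0.0, -0.0, -1.0]]
contact_force: [0.6, 0.1, -0.6]
finger_gap: 19.2
```

```bash
python3 -c "
from h import *
go(535.4,-204,95,-76)"
```

```text
pos [ 535.4 -201.1  170.4] yaw -75.9 tilt [0.0002 0.    ] F [ 0.6  0.1 -0.6] gap 19.2 t 13.6167
n 3 rot [-0.001 -0.     0.004]
[0.03, 0.01, 0.84]
[0.03, 0.01, 0.84]
[0.03, 0.01, 0.84]
```

Emit:
{"method": "servo_tool", "body": {"moves": [{"dp":[0.12,0.02,0.2],"rotation":[0,0,0],"grip":0.7},{"dp":[0,0,0],"rotation":[0,0,0],"grip":0.7},{"dp":[0,0,0],"rotation":[0,0,0],"grip":0.7}]}}

```text
time: 13.87
tool_pos: [536.0, -204.2, 163.7]
tcp_rot: [[0.244, -0.97, 0.0], [-0.97, -0.244, 0.0], [-0.0, -0.0, -1.0]]
contact_force: [0.1, -0.2, -0.8]
finger_gap: 19.5
```

```bash
python3 -c "
from h import *
go(535.4,-204,95,-76)"
```

```text
pos [ 536.  -204.2  163.7] yaw -75.9 tilt [0.0002 0.0002] F [ 0.1 -0.2 -0.8] gap 19.5 t 13.8667
n 3 rot [-0.001  0.     0.011]
[-0.0, 0.01, 0.76]
[-0.0, 0.01, 0.76]
[-0.0, 0.01, 0.76]
```

Emit:
{"method": "servo_tool", "body": {"moves": [{"dp":[0,0.01,0.3],"rotation":[0,0,0],"grip":0.7},{"dp":[0,0.01,0.3],"rotation":[0,0,0],"grip":0.7},{"dp":[0,0.01,0.3],"rotation":[0,0,0],"grip":0.7},{"dp":[0,0,0],"rotation":[0,0,0],"grip":0.7}]}}

```text
time: 14.2
tool_pos: [535.3, -204.6, 134.3]
tcp_rot: [[0.244, -0.97, 0.001], [-0.97, -0.244, -0.0], [0.0, -0.001, -1.0]]
contact_force: [-1.0, 0.4, -0.9]
finger_gap: 19.1
```

```bash
python3 -c "
from h import *
go(535.4,-204,95,-76)"
```

```text
pos [ 535.3 -204.6  134.3] yaw -75.9 tilt [ 0.0011 -0.0001] F [-1.   0.4 -0.9] gap 19.1 t 14.2
n 2 rot [-0.008 -0.003  0.013]
[-0.01, -0.0, 0.66]
[-0.01, -0.0, 0.66]
```

Emit:
{"method": "servo_tool", "body": {"moves": [{"dp":[-0.01,0,0.3],"rotation":[0,0,0],"grip":0.7},{"dp":[0,0,0.3],"rotation":[0,0,0],"grip":0.7},{"dp":[0,0,0.3],"rotation":[0,0,0],"grip":0.7},{"dp":[0,0,0.15],"rotation":[0,0,0],"grip":0.7},{"dp":[0,0,0.05],"rotation":[0,0,0],"grip":0.7}]}}

```text
time: 14.62
tool_pos: [534.9, -204.2, 96.9]
tcp_rot: [[0.244, -0.97, 0.0], [-0.97, -0.244, 0.0], [-0.0, -0.0, -1.0]]
contact_force: [0.4, 0.2, 0.2]
finger_gap: 19.2
```

```bash
python3 -c "
from h import *
go(535.4,-204,95,-76)"
```

```text
pos [ 534.9 -204.2   96.9] yaw -75.9 tilt [0.0001 0.0003] F [0.4 0.2 0.2] gap 19.2 t 14.6167
n 1 rot [-0.003  0.003  0.025]
[-0.0, -0.02, 0.06]
```

Now I inch down until it touches.

Emit:
{"method": "servo_tool", "body": {"moves": [{"dp":[0,-0.02,0.06],"rotation":[0,0,0],"grip":0.7},{"dp":[0,0,0.04],"rotation":[0,0,0],"grip":0.7}]}}

```text
time: 14.78
tool_pos: [537.4, -204.7, 95.8]
tcp_rot: [[0.243, -0.97, 0.003], [-0.97, -0.243, -0.001], [0.001, -0.003, -1.0]]
contact_force: [-3.9, 2.7, 17.4]
finger_gap: 19.7
```

Emit:
{"method": "servo_tool", "body": {"moves": [{"dp":[0,0,0.06],"rotation":[0,0,0],"grip":0.7}]}}

```text
time: 14.87
tool_pos: [538.5, -204.9, 95.7]
tcp_rot: [[0.243, -0.97, 0.005], [-0.97, -0.243, -0.001], [0.002, -0.005, -1.0]]
contact_force: [-3.8, 3.1, 16.6]
finger_gap: 19.6
```

Emit:
{"method": "servo_tool", "body": {"moves": [{"dp":[0,0,0.06],"rotation":[0,0,0],"grip":0.7}]}}

```text
time: 14.95
tool_pos: [539.5, -205.0, 95.6]
tcp_rot: [[0.243, -0.97, 0.007], [-0.97, -0.243, -0.001], [0.003, -0.006, -1.0]]
contact_force: [-3.9, 2.3, 14.9]
finger_gap: 19.7
```

Emit:
{"method": "servo_tool", "body": {"moves": [{"dp":[-0.02,0.1,-0.04],"rotation":[-0.09,-0.02,0],"grip":0.7},{"dp":[0,0,0],"rotation":[0,0,0],"grip":0.7},{"dp":[0,0,0],"rotation":[0,0,0],"grip":0.7}]}}

```text
time: 15.2
tool_pos: [537.5, -205.4, 98.3]
tcp_rot: [[0.243, -0.97, 0.003], [-0.97, -0.243, -0.002], [0.003, -0.002, -1.0]]
contact_force: [-0.9, 0.4, -0.1]
finger_gap: 19.3
```

```bash
python3 -c "
from h import *
go(535.4,-204,95,-76)"
```

```text
pos [ 537.5 -205.4   98.3] yaw -75.9 tilt [ 0.0028 -0.0024] F [-0.9  0.4 -0.1] gap 19.3 t 15.2
n 1 rot [-0.031 -0.043  0.02 ]
[-0.06, 0.06, 0.11]
```

Emit:
{"method": "servo_tool", "body": {"moves": [{"dp":[-0.04,0.06,0.07],"rotation":[-0.03,-0.04,0],"grip":0.7},{"dp":[0,0,0],"rotation":[0,0,0],"grip":0.7}]}}

```text
time: 15.37
tool_pos: [536.2, -204.9, 96.2]
tcp_rot: [[0.243, -0.97, 0.002], [-0.97, -0.243, -0.001], [0.001, -0.002, -1.0]]
contact_force: [-0.4, 0.1, -1.7]
finger_gap: 19.8
```

```bash
python3 -c "
from h import *
go(535.4,-204,95,-76)"
```

```text
pos [ 536.2 -204.9   96.2] yaw -75.9 tilt [ 0.0018 -0.0006] F [-0.4  0.1 -1.7] gap 19.8 t 15.3667
n 1 rot [-0.023 -0.015  0.02 ]
[-0.04, 0.02, 0.04]
```

Emit:
{"method": "servo_tool", "body": {"moves": [{"dp":[0,0,0.02],"rotation":[0,0,0],"grip":0.5},{"dp":[0,0,0],"rotation":[0,0,0],"grip":0.35},{"dp":[0,0,-0.2],"rotation":[0,0,0],"grip":0.35},{"dp":[0,0,-0.6],"rotation":[0,0,0],"grip":0.35},{"dp":[0,0,-0.9],"rotation":[0,0,0],"grip":0.35},{"dp":[0,0,-0.9],"rotation":[0,0,0],"grip":0.35},{"dp":[0,0,-0.9],"rotation":[0,0,0],"grip":0.35},{"dp":[0,0,0],"rotation":[0,0,0],"grip":0.35}]}}

```text
time: 16.03
tool_pos: [533.1, -203.9, 203.1]
tcp_rot: [[0.243, -0.97, -0.007], [-0.97, -0.243, 0.003], [-0.004, 0.006, -1.0]]
contact_force: [0.8, -1.1, 1.5]
finger_gap: 29.9
```

```bash
python3 - <<'E'
from h import *
im,st=snap('w8')
held(im,st,121,(3,140,150),(20,255,255));held(im,st,121,(105,120,165),(125,255,255))
cv2.imwrite('pics/w8c.png',cv2.resize(im[60:290,180:420],(600,575),interpolation=cv2.INTER_CUBIC))
go(559,183,195,-50,14)
E
```

```text
(285, 161, 29, 28) world [ 565.9 -205.2] r 9.8 tool [  9.5 -32.   81.9]
(276, 202, 26, 26) world [ 536.2 -205.1] r 9.6 tool [ 2.2 -3.3 82.1]
pos [ 532.2 -203.6  201. ] yaw -75.9 tilt [-0.0088  0.0032] F [-0.1 -1.  -1. ] gap 29.8 t 16.0833
n 14 rot [ 0.007  0.007 -0.463]
[-0.88, -0.29, 0.02]
[-0.87, -0.31, 0.02]
[-0.86, -0.34, 0.02]
[-0.85, -0.37, 0.02]
[-0.83, -0.4, 0.02]
[-0.82, -0.42, 0.02]
[-0.81, -0.45, 0.02]
[-0.79, -0.48, 0.02]
[-0.78, -0.5, 0.01]
[-0.76, -0.53, 0.01]
[-0.74, -0.55, 0.01]
[-0.72, -0.57, 0.01]
[-0.7, -0.6, 0.01]
[-0.68, -0.62, 0.01]
```

View pics/w8c.png

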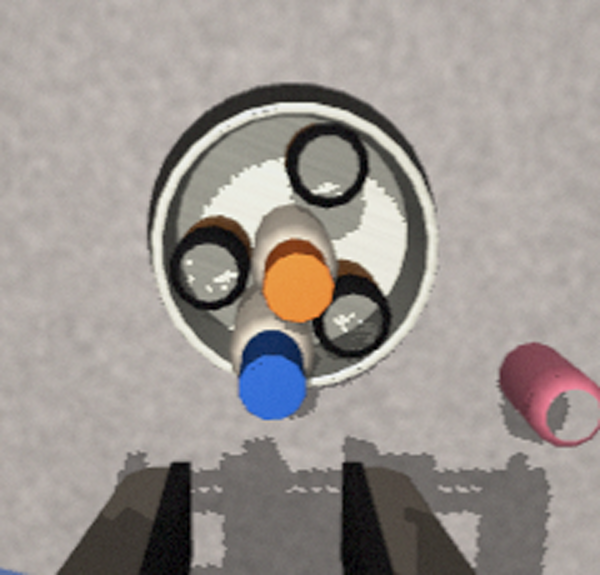

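The first blue stands upright in the 180° gap at (536.2,-205.1), with the control beside it and the vials in place. Next is the middle blue (559,182).

Emit:
{"method": "servo_tool", "body": {"moves": [{"dp":[-0.6,-0.2,0],"rotation":[0.09,0.1,-0.47],"grip":0.35},{"dp":[-0.88,-0.31,0],"rotation":[0,0,-0.47],"grip":0.35},{"dp":[-0.86,-0.34,0],"rotation":[0,0,-0.47],"grip":0.35},{"dp":[-0.85,-0.37,0],"rotation":[0,0,-0.47],"grip":0.35},{"dp":[-0.83,-0.4,0],"rotation":[0,0,-0.47],"grip":0.35},{"dp":[-0.82,-0.42,0],"rotation":[0,0,-0.47],"grip":0.35},{"dp":[-0.8,-0.45,0],"rotation":[0,0,-0.47],"grip":0.35},{"dp":[-0.79,-0.48,0],"rotation":[0,0,-0.47],"grip":0.35}]}}

```text
time: 16.75
tool_pos: [541.8, 12.5, 195.0]
tcp_rot: [[0.489, -0.872, -0.008], [-0.872, -0.489, -0.003], [-0.001, 0.009, -1.0]]
contact_force: [-0.3, 0.7, 0.2]
finger_gap: 29.8
```

```bash
python3 -c "
from h import *
go(559,183,190,-50)"
```

```text
pos [541.8  12.5 195. ] yaw -60.7 tilt [-0.0082 -0.0034] F [-0.3  0.7  0.2] gap 29.8 t 16.75
n 7 rot [ 0.018  0.004 -0.382]
[-0.67, -0.47, 0.02]
[-0.66, -0.49, 0.02]
[-0.64, -0.5, 0.02]
[-0.63, -0.52, 0.02]
[-0.61, -0.54, 0.02]
[-0.6, -0.55, 0.02]
[-0.58, -0.57, 0.02]
```

Emit:
{"method": "servo_tool", "body": {"moves": [{"dp":[-0.67,-0.47,0],"rotation":[0.1,0.02,-0.38],"grip":0.35},{"dp":[-0.66,-0.49,0],"rotation":[0,0,-0.38],"grip":0.35},{"dp":[-0.64,-0.5,0],"rotation":[0,0,-0.38],"grip":0.35},{"dp":[-0.63,-0.52,0],"rotation":[0,0,-0.38],"grip":0.35},{"dp":[-0.61,-0.54,0],"rotation":[0,0,-0.38],"grip":0.35},{"dp":[-0.4,-0.4,0],"rotation":[0.05,0,-0.38],"grip":0.35},{"dp":[-0.2,-0.2,0],"rotation":[0,0,-0.2],"grip":0.35},{"dp":[0,0,0],"rotation":[0,0,0],"grip":0.35}]}}

```text
time: 17.42
tool_pos: [550.7, 171.1, 186.3]
tcp_rot: [[0.644, -0.765, -0.011], [-0.765, -0.644, -0.001], [-0.007, 0.009, -1.0]]
contact_force: [0.0, -0.2, -0.7]
finger_gap: 29.8
```

```bash
python3 - <<'E'
from h import *
im,st=snap('w9');held(im,st,121,(105,120,165),(125,255,255))
go(559,183,140,-50)
E
```

```text
(266, 191, 29, 28) world [559.1 182.7] r 9.6 tool [ -3.  -14.5  65.2]
(192, 165, 30, 29) world [541.5 230.2] r 9.6 tool [-50.6 -31.6  65.3]
pos [550.4 170.3 186.1] yaw -50.0 tilt [-0.0119 -0.001 ] F [ 0.4  0.  -0.1] gap 30.1 t 17.4667
n 2 rot [0.07  0.049 0.005]
[-0.06, -0.25, 0.77]
[-0.07, -0.25, 0.77]
```

Emit:
{"method": "servo_tool", "body": {"moves": [{"dp":[-0.13,-0.45,0.2],"rotation":[0.14,0.1,0],"grip":0.35},{"dp":[0,0,0.5],"rotation":[0,0,0],"grip":0.35},{"dp":[0,0,0.5],"rotation":[0,0,0],"grip":0.35},{"dp":[0,0,0],"rotation":[0,0,0],"grip":0.35},{"dp":[0,0,0],"rotation":[0,0,0],"grip":0.35}]}}

```text
time: 17.88
tool_pos: [560.0, 179.8, 147.4]
tcp_rot: [[0.638, -0.77, 0.003], [-0.77, -0.638, -0.001], [0.002, -0.001, -1.0]]
contact_force: [-0.6, -0.2, 0.9]
finger_gap: 29.6
```

```bash
python3 -c "
from h import *
go(558.6,183.4,95,-50)"
```

```text
pos [560.  179.8 147.4] yaw -50.4 tilt [ 0.0027 -0.001 ] F [-0.6 -0.2  0.9] gap 29.6 t 17.8833
n 2 rot [-0.01  -0.018 -0.044]
[-0.06, -0.02, 0.87]
[-0.06, -0.02, 0.87]
```

Emit:
{"method": "servo_tool", "body": {"moves": [{"dp":[-0.13,-0.03,0.2],"rotation":[-0.02,-0.03,-0.08],"grip":0.35},{"dp":[0,0,0.2],"rotation":[0,0,0],"grip":0.35},{"dp":[0,0,0],"rotation":[0,0,0],"grip":0.35}]}}

```text
time: 18.13
tool_pos: [559.0, 182.9, 135.4]
tcp_rot: [[0.641, -0.768, 0.001], [-0.768, -0.641, 0.0], [0.001, -0.001, -1.0]]
contact_force: [-0.3, -0.0, 0.1]
finger_gap: 29.5
```

```bash
python3 -c "
from h import *
go(558.6,183.4,95,-50)"
```

```text
pos [559.  182.9 135.4] yaw -50.1 tilt [0.0014 0.0001] F [-0.3 -0.   0.1] gap 29.5 t 18.1333
n 2 rot [-0.008 -0.006 -0.017]
[-0.01, 0.0, 0.67]
[-0.01, -0.0, 0.67]
```

Emit:
{"method": "servo_tool", "body": {"moves": [{"dp":[-0.02,0,0.5],"rotation":[0,0,0],"grip":0.35},{"dp":[0,0.02,0.5],"rotation":[0,0,0],"grip":0.35},{"dp":[0,0.03,0.35],"rotation":[-0.03,0,0],"grip":0.35},{"dp":[0,0.02,0],"rotation":[0,0,0],"grip":0.35},{"dp":[0,0,0],"rotation":[0,0,0],"grip":0.7},{"dp":[0,0,0],"rotation":[0,0,0],"grip":0.7},{"dp":[0,0,0],"rotation":[0,0,0],"grip":0.7}]}}

```text
time: 18.72
tool_pos: [559.1, 182.4, 96.1]
tcp_rot: [[0.64, -0.768, 0.004], [-0.768, -0.64, -0.0], [0.003, -0.003, -1.0]]
contact_force: [-0.1, 0.2, -0.2]
finger_gap: 19.4
```

```bash
python3 -c "
from h import *
p=get_state();R=np.array(p['tcp_rot']);off=R.T@(np.array([559.1,182.7,0])-p['tool_pos']);off[0]=.85;off[2]=0
print('held cam off',off.round(1))
g=np.array([566.9-.2+30.3*np.cos(np.radians(55.5)),-206.2+30.3*np.sin(np.radians(55.5)),0]);t=g-R@off;print(g,t.round(1))
go(t[0],t[1],p['tool_pos'][2],-50)"
```

```text
held cam off [0.8 0.1 0. ]
[ 583.86210898 -181.22897648    0.        ] [ 583.4 -180.5   -0. ]
pos [559.1 182.4  96.1] yaw -50.2 tilt [ 0.004  -0.0001] F [-0.1  0.2 -0.2] gap 19.4 t 18.7167
n 13 rot [-0.003 -0.003 -0.003]
[0.75, 0.55, 0.0]
[0.75, 0.55, 0.0]
[0.75, 0.55, 0.0]
[0.75, 0.55, 0.0]
[0.75, 0.55, 0.0]
[0.75, 0.55, 0.0]
[0.75, 0.55, 0.0]
[0.75, 0.55, 0.0]
[0.75, 0.55, 0.0]
[0.75, 0.55, 0.0]
[0.75, 0.55, 0.0]
[0.75, 0.55, 0.0]
[0.75, 0.55, 0.0]
```

Emit:
{"method": "servo_tool", "body": {"moves": [{"dp":[0,0,-0.6],"rotation":[0,0,0],"grip":0.7},{"dp":[0,0,-0.9],"rotation":[0,0,0],"grip":0.7},{"dp":[0,0,-0.9],"rotation":[0,0,0],"grip":0.7},{"dp":[0.3,0.2,-0.5],"rotation":[-0.04,-0.03,0],"grip":0.7},{"dp":[0.75,0.55,0],"rotation":[0,0,0],"grip":0.7},{"dp":[0.75,0.55,0],"rotation":[0,0,0],"grip":0.7},{"dp":[0.75,0.55,0],"rotation":[0,0,0],"grip":0.7},{"dp":[0.75,0.55,0],"rotation":[0,0,0],"grip":0.7}]}}

```text
time: 19.38
tool_pos: [569.5, 61.7, 193.6]
tcp_rot: [[0.646, -0.763, 0.009], [-0.764, -0.646, 0.002], [0.004, -0.008, -1.0]]
contact_force: [0.8, 0.2, -0.4]
finger_gap: 19.5
```

Emit:
{"method": "servo_tool", "body": {"moves": [{"dp":[0.75,0.55,0],"rotation":[-0.05,0,0],"grip":0.7},{"dp":[0.75,0.55,0],"rotation":[0,0,0],"grip":0.7},{"dp":[0.75,0.55,0],"rotation":[0,0,0],"grip":0.7},{"dp":[0.75,0.55,0],"rotation":[0,0,0],"grip":0.7},{"dp":[0.75,0.55,0],"rotation":[0,0,0],"grip":0.7},{"dp":[0.6,0.4,0],"rotation":[0,0,0],"grip":0.7},{"dp":[0.2,0.1,0],"rotation":[0,0,0],"grip":0.7}]}}

```text
time: 19.97
tool_pos: [585.0, -117.2, 200.5]
tcp_rot: [[0.645, -0.764, 0.016], [-0.764, -0.645, -0.002], [0.012, -0.011, -1.0]]
contact_force: [-0.6, -0.9, -0.6]
finger_gap: 19.8
```

```bash
python3 -c "
from h import *
go(584.1,-181.3,175,-50)"
```

```text
pos [ 585.  -117.2  200.5] yaw -49.9 tilt [ 0.0162 -0.0018] F [-0.6 -0.9 -0.6] gap 19.8 t 19.9667
n 3 rot [-0.054 -0.056  0.012]
[0.53, 0.47, 0.28]
[0.54, 0.47, 0.28]
[0.54, 0.47, 0.28]
```

Emit:
{"method": "servo_tool", "body": {"moves": [{"dp":[0.55,0.47,0],"rotation":[-0.16,-0.16,0],"grip":0.7},{"dp":[0.53,0.47,0.1],"rotation":[0,0,0],"grip":0.7},{"dp":[0.4,0.35,0.2],"rotation":[0,0,0],"grip":0.7},{"dp":[0,0,0.2],"rotation":[0,0,0],"grip":0.7},{"dp":[0,0,0],"rotation":[0,0,0],"grip":0.7}]}}

```text
time: 20.38
tool_pos: [585.6, -179.1, 188.3]
tcp_rot: [[0.642, -0.766, 0.005], [-0.766, -0.642, -0.001], [0.004, -0.003, -1.0]]
contact_force: [-1.5, 0.6, -1.0]
finger_gap: 19.0
```

```bash
python3 - <<'E'
from h import *
go(584.1,-181.3,170,-50)
im,st=snap('w10')
held(im,st,st['tool_pos'][2]+25,(105,120,90),(125,255,255))
held(im,st,121,(3,140,150),(20,255,255))
E
```

```text
pos [ 585.6 -179.1  188.3] yaw -50.0 tilt [ 0.0048 -0.0007] F [-1.5  0.6 -1. ] gap 19.0 t 20.3833
n 1 rot [-0.047 -0.052 -0.008]
[0.02, 0.09, 0.61]
(264, 242, 45, 68) world [ 588.2 -173.3] r 16.5 tool [ -2.6  -5.8 -25. ]
(217, 333, 7, 60) world [ 470.8 -211.8] r 26.2 tool [-48.8 109.2  66.8]
```

Emit:
{"method": "servo_tool", "body": {"moves": [{"dp":[0.02,0.09,0.2],"rotation":[-0.05,-0.05,0],"grip":0.7},{"dp":[0,0,0.3],"rotation":[0,0,0],"grip":0.7},{"dp":[0,0,0],"rotation":[0,0,0],"grip":0.7},{"dp":[0,0,0],"rotation":[0,0,0],"grip":0.7}]}}

```text
time: 20.77
tool_pos: [584.6, -177.8, 173.3]
tcp_rot: [[0.645, -0.764, 0.001], [-0.764, -0.645, 0.0], [0.0, -0.001, -1.0]]
contact_force: [-0.0, -0.3, -0.1]
finger_gap: 19.4
```

```bash
python3 -c "
from h import *
go(584.1,-181.3,95,-50)"
```

```text
pos [ 584.6 -177.8  173.3] yaw -49.8 tilt [0.0008 0.0001] F [-0.  -0.3 -0.1] gap 19.4 t 20.7667
n 3 rot [-0.003 -0.002  0.013]
[0.03, 0.03, 0.87]
[0.03, 0.03, 0.87]
[0.03, 0.03, 0.87]
```

Emit:
{"method": "servo_tool", "body": {"moves": [{"dp":[0.1,0.09,0.25],"rotation":[0,0,0],"grip":0.7},{"dp":[0,0,0],"rotation":[0,0,0],"grip":0.7},{"dp":[0,0,0],"rotation":[0,0,0],"grip":0.7}]}}

```text
time: 21.02
tool_pos: [584.5, -181.0, 165.0]
tcp_rot: [[0.646, -0.763, 0.001], [-0.763, -0.646, 0.0], [0.0, -0.001, -1.0]]
contact_force: [0.3, -0.1, -0.7]
finger_gap: 19.1
```

```bash
python3 -c "
from h import *
go(584.1,-181.3,95,-50)"
```

```text
pos [ 584.5 -181.   165. ] yaw -49.8 tilt [0.0005 0.0003] F [ 0.3 -0.1 -0.7] gap 19.1 t 21.0167
n 3 rot [-0.003 -0.     0.021]
[-0.0, 0.01, 0.78]
[-0.0, 0.01, 0.78]
[-0.0, 0.01, 0.78]
```

Emit:
{"method": "servo_tool", "body": {"moves": [{"dp":[0,0.01,0.3],"rotation":[0,0,0],"grip":0.7},{"dp":[0,0.01,0.3],"rotation":[0,0,0],"grip":0.7},{"dp":[0,0.01,0.3],"rotation":[0,0,0],"grip":0.7},{"dp":[0,0,0],"rotation":[0,0,0],"grip":0.7}]}}

```text
time: 21.35
tool_pos: [583.9, -181.7, 135.5]
tcp_rot: [[0.646, -0.763, 0.001], [-0.763, -0.646, 0.0], [0.001, -0.001, -1.0]]
contact_force: [0.1, -0.0, -0.5]
finger_gap: 19.1
```

```bash
python3 -c "
from h import *
go(584.1,-181.3,95,-50)"
```

```text
pos [ 583.9 -181.7  135.5] yaw -49.8 tilt [0.0012 0.0002] F [ 0.1 -0.  -0.5] gap 19.1 t 21.35
n 2 rot [-0.007 -0.005  0.029]
[-0.0, -0.01, 0.67]
[-0.0, -0.01, 0.67]
```

Emit:
{"method": "servo_tool", "body": {"moves": [{"dp":[0,-0.01,0.3],"rotation":[0,0,0],"grip":0.7},{"dp":[0,0,0.3],"rotation":[0,0,0],"grip":0.7},{"dp":[0,0,0.3],"rotation":[0,0,0],"grip":0.7},{"dp":[0,0,0.2],"rotation":[0,0,0],"grip":0.7},{"dp":[0,0,0.05],"rotation":[0,0,0],"grip":0.7},{"dp":[0,0,0],"rotation":[0,0,0],"grip":0.7}]}}

```text
time: 21.85
tool_pos: [583.3, -181.3, 95.5]
tcp_rot: [[0.646, -0.764, -0.001], [-0.764, -0.646, 0.001], [-0.001, 0.0, -1.0]]
contact_force: [0.1, -0.0, -0.8]
finger_gap: 19.3
```

```bash
python3 -c "
from h import *
go(584.1,-181.3,95,-50)"
```

```text
pos [ 583.3 -181.3   95.5] yaw -49.8 tilt [-0.0012  0.0009] F [ 0.1 -0.  -0.8] gap 19.3 t 21.85
n 1 rot [0.005 0.021 0.056]
[0.02, -0.02, 0.02]
```

Emit:
{"method": "servo_tool", "body": {"moves": [{"dp":[0.02,0,0.05],"rotation":[0,0.02,0],"grip":0.7}]}}

```text
time: 21.93
tool_pos: [584.4, -181.9, 95.2]
tcp_rot: [[0.646, -0.764, 0.001], [-0.764, -0.646, -0.0], [0.001, -0.001, -1.0]]
contact_force: [-3.9, 2.9, 26.1]
finger_gap: 19.5
```

Emit:
{"method": "servo_tool", "body": {"moves": [{"dp":[0,0,0.04],"rotation":[0,0,0],"grip":0.7}]}}

```text
time: 22.02
tool_pos: [585.0, -181.8, 95.4]
tcp_rot: [[0.645, -0.764, 0.002], [-0.764, -0.645, 0.0], [0.001, -0.001, -1.0]]
contact_force: [-4.2, 2.8, 11.4]
finger_gap: 19.5
```

On the floor and well placed; release and lift.

Emit:
{"method": "servo_tool", "body": {"moves": [{"dp":[0,0.02,0],"rotation":[0,0,0],"grip":0.5},{"dp":[0,0,0],"rotation":[0,0,0],"grip":0.35},{"dp":[0,0,-0.2],"rotation":[0,0,0],"grip":0.35},{"dp":[0,0,-0.6],"rotation":[0,0,0],"grip":0.35},{"dp":[0,0,-0.9],"rotation":[0,0,0],"grip":0.35},{"dp":[0,0,-0.9],"rotation":[0,0,0],"grip":0.35},{"dp":[0,0,-0.9],"rotation":[0,0,0],"grip":0.35},{"dp":[0,0,0],"rotation":[0,0,0],"grip":0.35}]}}

```text
time: 22.68
tool_pos: [584.4, -182.2, 206.8]
tcp_rot: [[0.645, -0.764, 0.002], [-0.764, -0.645, -0.0], [0.001, -0.001, -1.0]]
contact_force: [1.0, -1.2, 0.6]
finger_gap: 29.9
```

```bash
python3 - <<'E'
from h import *
im,st=snap('w11')
held(im,st,121,(3,140,150),(20,255,255));held(im,st,121,(105,120,165),(125,255,255))
cv2.imwrite('pics/w11c.png',cv2.resize(im[60:290,180:420],(600,575),interpolation=cv2.INTER_CUBIC))
go(541,230.8,195,10,16)
E
```

```text
(279, 242, 26, 25) world [ 565.9 -204.7] r 9.7 tool [ 5.1 28.7 85.8]
(270, 205, 26, 25) world [ 583.6 -181.1] r 9.5 tool [-1.5 -0.1 85.8]
pos [ 583.5 -182.   204.6] yaw -49.8 tilt [-0.0001  0.0003] F [-0.1 -0.  -0.2] gap 29.8 t 22.7333
n 16 rot [-0.     0.    -0.934]
[-0.71, -0.49, 0.02]
[-0.68, -0.53, 0.02]
[-0.64, -0.58, 0.02]
[-0.61, -0.62, 0.02]
[-0.56, -0.66, 0.02]
[-0.52, -0.69, 0.02]
[-0.47, -0.72, 0.02]
[-0.43, -0.75, 0.02]
[-0.38, -0.78, 0.02]
[-0.32, -0.8, 0.02]
[-0.27, -0.82, 0.02]
[-0.22, -0.84, 0.02]
[-0.16, -0.85, 0.02]
[-0.11, -0.86, 0.02]
[-0.05, -0.86, 0.02]
[0.01, -0.86, 0.02]
```

View pics/w11c.png

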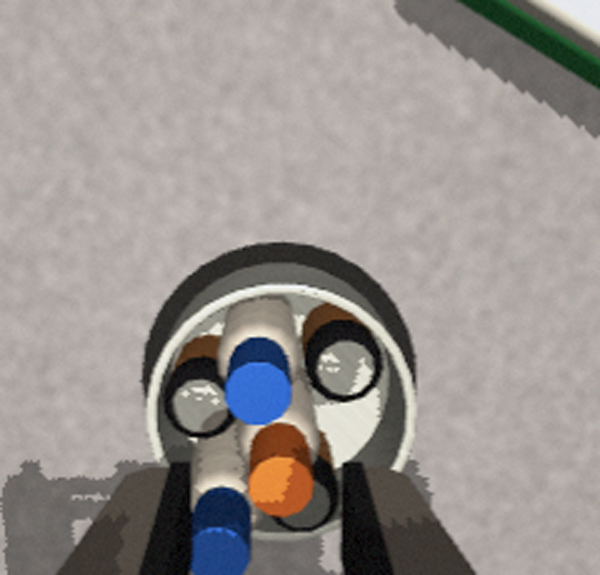

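Emit:
{"method": "servo_tool", "body": {"moves": [{"dp":[-0.5,-0.35,0],"rotation":[0,0,-0.93],"grip":0.35},{"dp":[-0.68,-0.53,0],"rotation":[0,0,-0.93],"grip":0.35},{"dp":[-0.64,-0.58,0],"rotation":[0,0,-0.93],"grip":0.35},{"dp":[-0.61,-0.62,0],"rotation":[0,0,-0.93],"grip":0.35},{"dp":[-0.56,-0.66,0],"rotation":[0,0,-0.93],"grip":0.35},{"dp":[-0.52,-0.69,0],"rotation":[0,0,-0.93],"grip":0.35},{"dp":[-0.47,-0.72,0],"rotation":[0,0,-0.93],"grip":0.35},{"dp":[-0.43,-0.75,0],"rotation":[0,0,-0.93],"grip":0.35}]}}

```text
time: 23.4
tool_pos: [559.0, 19.2, 199.6]
tcp_rot: [[0.944, -0.329, -0.004], [-0.329, -0.944, -0.002], [-0.003, 0.003, -1.0]]
contact_force: [0.4, -0.6, 0.1]
finger_gap: 29.8
```

```bash
python3 -c "
from h import *
go(541,230.8,195,10)"
```

```text
pos [559.   19.2 199.6] yaw -19.2 tilt [-0.0041 -0.0017] F [ 0.4 -0.6  0.1] gap 29.8 t 23.4
n 8 rot [ 0.004  0.007 -0.913]
[-0.36, -0.81, 0.02]
[-0.31, -0.83, 0.02]
[-0.26, -0.85, 0.02]
[-0.2, -0.86, 0.02]
[-0.15, -0.87, 0.02]
[-0.09, -0.88, 0.02]
[-0.03, -0.88, 0.02]
[0.02, -0.88, 0.02]
```

Emit:
{"method": "servo_tool", "body": {"moves": [{"dp":[-0.36,-0.81,0],"rotation":[0.03,0.05,-0.91],"grip":0.35},{"dp":[-0.31,-0.83,0],"rotation":[0,0,-0.91],"grip":0.35},{"dp":[-0.26,-0.85,0],"rotation":[0,0,-0.91],"grip":0.35},{"dp":[-0.2,-0.86,0],"rotation":[0,0,-0.91],"grip":0.35},{"dp":[-0.15,-0.87,0],"rotation":[0,0,-0.91],"grip":0.35},{"dp":[-0.09,-0.88,0],"rotation":[0,0,-0.91],"grip":0.35},{"dp":[-0.03,-0.6,0],"rotation":[0,0,-0.7],"grip":0.35},{"dp":[0,-0.2,0],"rotation":[0,0,-0.2],"grip":0.35}]}}

```text
time: 24.07
tool_pos: [534.1, 212.6, 192.0]
tcp_rot: [[0.991, 0.136, -0.009], [0.136, -0.991, -0.003], [-0.01, 0.001, -1.0]]
contact_force: [-0.4, -0.1, -0.1]
finger_gap: 30.1
```

Emit:
{"method": "servo_tool", "body": {"moves": [{"dp":[0,0,0],"rotation":[0,0,0],"grip":0.35}]}}

```text
time: 24.15
tool_pos: [533.5, 213.6, 191.2]
tcp_rot: [[0.99, 0.138, -0.01], [0.138, -0.99, -0.003], [-0.011, 0.002, -1.0]]
contact_force: [0.0, -0.3, 0.6]
finger_gap: 30.0
```

```bash
python3 - <<'E'
from h import *
im,st=snap('w12');held(im,st,121,(105,120,165),(125,255,255))
go(540.7,230.0,150,10,1)
E
```

```text
(287, 186, 28, 27) world [541.  230.7] r 9.5 tool [ 10.6 -16.1  70.1]
pos [533.5 212.9 191.2] yaw 7.9 tilt [-0.0108 -0.0032] F [-0.3  0.6 -0.5] gap 30.0 t 24.2
n 1 rot [ 0.021  0.159 -0.534]
[0.33, -0.53, 1.37]
```

Emit:
{"method": "servo_tool", "body": {"moves": [{"dp":[0.3,-0.52,0.1],"rotation":[0.02,0.16,0],"grip":0.35},{"dp":[0,0,0.5],"rotation":[0,0,0],"grip":0.35},{"dp":[0,0,0.5],"rotation":[0,0,0],"grip":0.35},{"dp":[0,0,0.1],"rotation":[0,0,0],"grip":0.35},{"dp":[0,0,0],"rotation":[0,0,0],"grip":0.35}]}}

```text
time: 24.62
tool_pos: [543.1, 227.5, 153.3]
tcp_rot: [[0.992, 0.126, 0.003], [0.126, -0.992, -0.0], [0.003, 0.001, -1.0]]
contact_force: [-0.2, 0.5, -0.3]
finger_gap: 29.9
```

```bash
python3 -c "
from h import *
go(540.2,230.6,95,8,1)"
```

```text
pos [543.1 227.5 153.3] yaw 7.3 tilt [ 0.0034 -0.0003] F [-0.2  0.5 -0.3] gap 29.9 t 24.6167
n 1 rot [ 0.01  -0.048 -0.187]
[-0.09, -0.11, 1.94]
```

Emit:
{"method": "servo_tool", "body": {"moves": [{"dp":[-0.09,-0.11,0.2],"rotation":[0,-0.05,-0.15],"grip":0.35},{"dp":[0,0,0.3],"rotation":[0,0,0],"grip":0.35},{"dp":[0,0,0.1],"rotation":[0,0,0],"grip":0.35},{"dp":[0,0,0],"rotation":[0,0,0],"grip":0.35}]}}

```text
time: 24.95
tool_pos: [541.0, 229.8, 134.8]
tcp_rot: [[0.991, 0.134, 0.001], [0.134, -0.991, -0.0], [0.001, 0.0, -1.0]]
contact_force: [-0.1, 0.2, 0.2]
finger_gap: 29.6
```

```bash
python3 -c "
from h import *
go(540.2,230.6,95,8,1)"
```

```text
pos [541.  229.8 134.8] yaw 7.7 tilt [ 0.0011 -0.0003] F [-0.1  0.2  0.2] gap 29.6 t 24.95
n 1 rot [ 0.007 -0.015 -0.069]
[-0.02, -0.03, 1.33]
```

Emit:
{"method": "servo_tool", "body": {"moves": [{"dp":[-0.02,-0.02,0.5],"rotation":[0,0,0],"grip":0.35},{"dp":[-0.02,0,0.5],"rotation":[0,0,0],"grip":0.35},{"dp":[-0.03,0,0.35],"rotation":[0,-0.03,0],"grip":0.35},{"dp":[-0.02,0,0],"rotation":[0,0,0],"grip":0.35},{"dp":[0,0,0],"rotation":[0,0,0],"grip":0.7},{"dp":[0,0,0],"rotation":[0,0,0],"grip":0.7},{"dp":[0,0,0],"rotation":[0,0,0],"grip":0.7}]}}

```text
time: 25.53
tool_pos: [539.9, 230.6, 95.1]
tcp_rot: [[0.991, 0.134, 0.002], [0.134, -0.991, 0.001], [0.002, -0.0, -1.0]]
contact_force: [-0.1, 0.2, -0.2]
finger_gap: 19.4
```

```bash
python3 -c "
from h import *
p=get_state();R=np.array(p['tcp_rot']);off=R.T@(np.array([541,230.7,0])-p['tool_pos']);off[0]=.85;off[2]=0
print('held cam off',off.round(1))
v1=np.array([596.9,-209.3]);v3=np.array([550.9,-230.2]);c=np.array([566.8,-206.3])
for a in (294,295,296,297):
  q=c+30.2*np.array([np.cos(np.radians(a)),np.sin(np.radians(a))]);print(a,q.round(1),[np.hypot(*(q-k)).round(1) for k in (v1,v3,(565.9,-204.9))])
g=np.array([*(c+30.2*np.array([np.cos(np.radians(295)),np.sin(np.radians(295))])),0]);t=g-R@off;print(t.round(1))
go(t[0],t[1],p['tool_pos'][2],8)"
```

```text
held cam off [0.8 0.1 0. ]
294 [ 579.1 -233.9] [np.float64(30.4), np.float64(28.4), np.float64(31.8)]
295 [ 579.6 -233.7] [np.float64(29.9), np.float64(28.9), np.float64(31.8)]
296 [ 580.  -233.4] [np.float64(29.4), np.float64(29.3), np.float64(31.9)]
297 [ 580.5 -233.2] [np.float64(29.0), np.float64(29.8), np.float64(31.9)]
[ 578.7 -233.7   -0. ]
pos [539.9 230.6  95.1] yaw 7.7 tilt [0.0022 0.0007] F [-0.1  0.2 -0.2] gap 19.4 t 25.5333
n 17 rot [-0.    -0.002 -0.005]
[-0.05, 0.91, -0.0]
[-0.05, 0.91, -0.0]
[-0.05, 0.91, -0.0]
[-0.05, 0.91, -0.0]
[-0.05, 0.91, -0.0]
[-0.05, 0.91, -0.0]
[-0.05, 0.91, -0.0]
[-0.05, 0.91, -0.0]
[-0.05, 0.91, -0.0]
[-0.05, 0.91, -0.0]
[-0.05, 0.91, -0.0]
[-0.05, 0.91, -0.0]
[-0.05, 0.91, -0.0]
[-0.05, 0.91, -0.0]
[-0.05, 0.91, -0.0]
[-0.05, 0.91, -0.0]
[-0.05, 0.91, -0.0]
```

Emit:
{"method": "servo_tool", "body": {"moves": [{"dp":[0,0,-0.7],"rotation":[0,0,0],"grip":0.7},{"dp":[0,0,-0.95],"rotation":[0,0,0],"grip":0.7},{"dp":[0,0,-0.95],"rotation":[0,0,0],"grip":0.7},{"dp":[0,0,-0.95],"rotation":[0,0,0],"grip":0.7},{"dp":[0,0.3,-0.9],"rotation":[0,0,0],"grip":0.7},{"dp":[-0.05,0.91,-0.1],"rotation":[0,0,0],"grip":0.7},{"dp":[-0.05,0.91,0],"rotation":[0,0,0],"grip":0.7},{"dp":[-0.05,0.91,0],"rotation":[0,0,0],"grip":0.7}]}}

```text
time: 26.2
tool_pos: [549.0, 142.1, 243.7]
tcp_rot: [[0.99, 0.14, 0.01], [0.139, -0.99, 0.004], [0.01, -0.003, -1.0]]
contact_force: [0.0, -0.6, -0.8]
finger_gap: 19.5
```

Emit:
{"method": "servo_tool", "body": {"moves": [{"dp":[-0.05,0.91,0],"rotation":[0,0,0],"grip":0.7},{"dp":[-0.05,0.91,0],"rotation":[0,0,0],"grip":0.7},{"dp":[-0.05,0.91,0],"rotation":[0,0,0],"grip":0.7},{"dp":[-0.05,0.91,0],"rotation":[0,0,0],"grip":0.7},{"dp":[-0.05,0.91,0],"rotation":[0,0,0],"grip":0.7},{"dp":[-0.05,0.91,0],"rotation":[0,0,0],"grip":0.7},{"dp":[-0.05,0.91,0],"rotation":[0,0,0],"grip":0.7},{"dp":[-0.05,0.8,0],"rotation":[0,0,0],"grip":0.7}]}}

```text
time: 26.87
tool_pos: [568.8, -83.0, 251.3]
tcp_rot: [[0.99, 0.141, 0.022], [0.141, -0.99, 0.005], [0.022, -0.001, -1.0]]
contact_force: [0.8, 0.3, -0.5]
finger_gap: 19.4
```

```bash
python3 -c "
from h import *
go(579,-233.3,228,8)"
```

```text
pos [568.8 -83.  251.3] yaw 8.1 tilt [0.022  0.0045] F [ 0.8  0.3 -0.5] gap 19.4 t 26.8667
n 6 rot [-0.003 -0.054  0.005]
[-0.06, 0.84, 0.13]
[-0.06, 0.84, 0.13]
[-0.06, 0.84, 0.13]
[-0.06, 0.84, 0.13]
[-0.06, 0.84, 0.13]
[-0.06, 0.84, 0.13]
```

Emit:
{"method": "servo_tool", "body": {"moves": [{"dp":[-0.06,0.84,0],"rotation":[-0.02,-0.3,0],"grip":0.7},{"dp":[-0.06,0.84,0.1],"rotation":[0,0,0],"grip":0.7},{"dp":[-0.06,0.84,0.1],"rotation":[0,0,0],"grip":0.7},{"dp":[-0.06,0.84,0.1],"rotation":[0,0,0],"grip":0.7},{"dp":[-0.06,0.84,0.1],"rotation":[0,0,0],"grip":0.7},{"dp":[-0.03,0.5,0],"rotation":[0,0,0],"grip":0.7},{"dp":[0,0.1,0],"rotation":[0,0,0],"grip":0.7},{"dp":[0,0,0],"rotation":[0,0,0],"grip":0.7}]}}

```text
time: 27.53
tool_pos: [579.8, -239.4, 244.9]
tcp_rot: [[0.991, 0.136, 0.008], [0.136, -0.991, -0.003], [0.008, 0.004, -1.0]]
contact_force: [0.1, 0.7, -1.3]
finger_gap: 19.7
```

```bash
python3 -c "
from h import *
go(579,-233.3,175,8)"
```

```text
pos [ 579.8 -239.4  244.9] yaw 7.8 tilt [ 0.0082 -0.0029] F [ 0.1  0.7 -1.3] gap 19.7 t 27.5333
n 3 rot [ 0.019 -0.037 -0.015]
[-0.01, -0.07, 0.78]
[-0.0, -0.07, 0.78]
[-0.0, -0.07, 0.78]
```

Emit:
{"method": "servo_tool", "body": {"moves": [{"dp":[-0.01,-0.18,0.3],"rotation":[0.05,-0.11,-0.04],"grip":0.7},{"dp":[0,0,0.5],"rotation":[0,0,0],"grip":0.7},{"dp":[0,0,0],"rotation":[0,0,0],"grip":0.7},{"dp":[0,0,0],"rotation":[0,0,0],"grip":0.7}]}}

```text
time: 27.87
tool_pos: [579.1, -229.1, 220.6]
tcp_rot: [[0.99, 0.141, 0.0], [0.141, -0.99, 0.001], [0.0, -0.001, -1.0]]
contact_force: [-0.2, -0.3, 0.6]
finger_gap: 19.3
```

```bash
python3 - <<'E'
from h import *
go(579,-233.3,165,8)
im,st=snap('w13')
held(im,st,st['tool_pos'][2]+26,(105,120,90),(125,255,255))
try:print(rim(im,(200,80,420,225),st))
except Exception as e:print(e)
cv2.imwrite('pics/w13c.png',cv2.resize(im[60:330,160:430],(580,580),interpolation=cv2.INTER_CUBIC))
E
```

```text
pos [ 579.1 -229.1  220.6] yaw 8.1 tilt [0.0001 0.0012] F [-0.2 -0.3  0.6] gap 19.3 t 27.8667
n 2 rot [-0.008 -0.002  0.012]
[-0.01, 0.07, 0.93]
[-0.01, 0.07, 0.93]
(264, 266, 45, 41) world [ 580.  -228.6] r 9.7 tool [  1.   -0.4 -26. ]
(219, 155, 30, 30) world [ 552.4 -181.4] r 6.3 tool [-19.7 -51.  -25.9]
(287, 134, 26, 28) world [ 577.  -169.7] r 5.3 tool [  6.3 -59.1 -25.9]
(array([ 568.24370296, -205.71693976,   48.76086467]), np.float64(16.72108713479924), 31)
```

View pics/w13c.png

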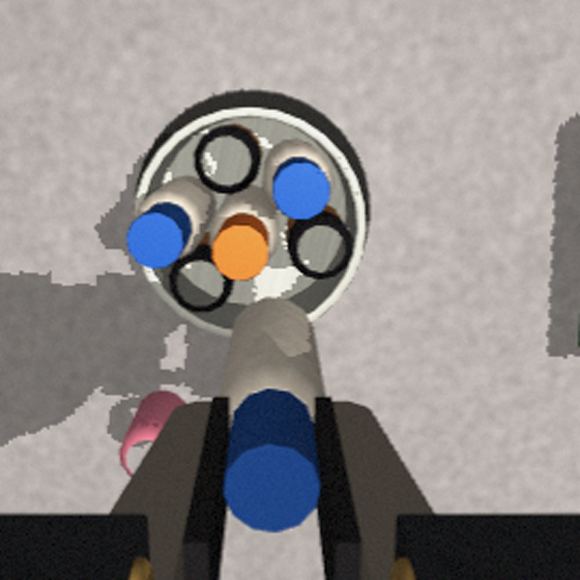

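```bash
python3 - <<'E'
from h import *
d=np.load('w13.npz');s={'tool_pos':d['p'],'tcp_rot':d['R']};im=cv2.imread('pics/w13.png')
held(im,s,121,(3,140,150),(20,255,255));held(im,s,121,(105,120,165),(125,255,255))
for X,Y in((322,246),(202,282),(227,158)): print(onz('wrist',(160+X/2.148-.3,60+Y/2.148-.3),66,s)[:2].round(1))
m=im.copy();print(rim(im,(200,90,340,180),s))
E
```

```text
(259, 165, 26, 25) world [ 565.6 -205. ] r 9.8 tool [ -9.9 -25.7  99.7]
(219, 159, 26, 26) world [ 536. -205.] r 9.6 tool [-39.3 -29.8  99.7]
(287, 136, 26, 26) world [ 583.1 -181.2] r 9.6 tool [ 10.7 -46.7  99.7]
[ 598.  -207.3]
[ 550.6 -229.4]
[ 554.5 -177.4]
(array([ 568.10576712, -205.57586285,   48.63303979]), np.float64(1.5171458680768666), 26)
```

Emit:
{"method": "servo_tool", "body": {"moves": [{"dp":[0,0.14,0.4],"rotation":[0,0,0],"grip":0.7},{"dp":[0,0,0.5],"rotation":[0,0,0],"grip":0.7},{"dp":[0,0,0.5],"rotation":[0,0,0],"grip":0.7},{"dp":[0,0,0.2],"rotation":[0,0,0],"grip":0.7},{"dp":[0,0,0],"rotation":[0,0,0],"grip":0.7}]}}

```text
time: 28.33
tool_pos: [581.2, -231.5, 171.3]
tcp_rot: [[0.99, 0.144, 0.003], [0.144, -0.99, 0.0], [0.003, 0.0, -1.0]]
contact_force: [-0.3, -0.2, -1.3]
finger_gap: 19.5
```

```bash
python3 -c "
from h import *
go(579.3,-233.5,95,8)"
```

```text
pos [ 581.2 -231.5  171.3] yaw 8.3 tilt [0.003  0.0003] F [-0.3 -0.2 -1.3] gap 19.5 t 28.3333
n 3 rot [ 0.001 -0.014  0.025]
[-0.03, 0.02, 0.85]
[-0.03, 0.02, 0.85]
[-0.02, 0.02, 0.85]
```

Emit:
{"method": "servo_tool", "body": {"moves": [{"dp":[-0.08,0.08,0.2],"rotation":[0,-0.04,0],"grip":0.7},{"dp":[0,0,0],"rotation":[0,0,0],"grip":0.7},{"dp":[0,0,0],"rotation":[0,0,0],"grip":0.7}]}}

```text
time: 28.58
tool_pos: [579.4, -234.4, 165.3]
tcp_rot: [[0.989, 0.145, 0.0], [0.145, -0.989, -0.0], [0.0, 0.0, -1.0]]
contact_force: [0.7, -0.1, -1.2]
finger_gap: 19.3
```

```bash
python3 -c "
from h import *
go(579.3,-233.5,95,8)"
```

```text
pos [ 579.4 -234.4  165.3] yaw 8.3 tilt [ 0.0002 -0.0003] F [ 0.7 -0.1 -1.2] gap 19.3 t 28.5833
n 3 rot [ 0.001 -0.001  0.027]
[0.0, -0.01, 0.78]
[0.0, -0.01, 0.78]
[0.0, -0.01, 0.78]
```

Emit:
{"method": "servo_tool", "body": {"moves": [{"dp":[0,-0.02,0.3],"rotation":[0,0,0],"grip":0.7},{"dp":[0,0,0.3],"rotation":[0,0,0],"grip":0.7},{"dp":[-0.01,0,0.3],"rotation":[0,0,0],"grip":0.7},{"dp":[0,0,0],"rotation":[0,0,0],"grip":0.7}]}}

```text
time: 28.92
tool_pos: [579.9, -234.2, 137.5]
tcp_rot: [[0.99, 0.144, 0.003], [0.144, -0.99, -0.001], [0.003, 0.001, -1.0]]
contact_force: [-0.6, 1.3, -1.3]
finger_gap: 19.5
```

```bash
python3 -c "
from h import *
go(579.3,-233.5,95,8)"
```

```text
pos [ 579.9 -234.2  137.5] yaw 8.3 tilt [ 0.003 -0.001] F [-0.6  1.3 -1.3] gap 19.5 t 28.9167
n 2 rot [ 0.01  -0.021  0.037]
[-0.01, -0.01, 0.71]
[-0.01, -0.01, 0.71]
```

Emit:
{"method": "servo_tool", "body": {"moves": [{"dp":[-0.02,-0.02,0.3],"rotation":[0.01,-0.04,0],"grip":0.7},{"dp":[0,0,0.3],"rotation":[0,0,0],"grip":0.7},{"dp":[0,0,0.3],"rotation":[0,0,0],"grip":0.7},{"dp":[0,0,0.25],"rotation":[0,0,0],"grip":0.7},{"dp":[0,0,0.05],"rotation":[0,0,0],"grip":0.7},{"dp":[0,0,0],"rotation":[0,0,0],"grip":0.7}]}}

```text
time: 29.42
tool_pos: [578.3, -233.3, 96.1]
tcp_rot: [[0.989, 0.145, -0.002], [0.145, -0.989, 0.0], [-0.002, -0.0, -1.0]]
contact_force: [0.5, 0.9, -1.3]
finger_gap: 19.3
```

Emit:
{"method": "servo_tool", "body": {"moves": [{"dp":[0,0,0.05],"rotation":[0,0,0],"grip":0.7}]}}

```text
time: 29.5
tool_pos: [578.4, -233.4, 94.4]
tcp_rot: [[0.99, 0.145, -0.002], [0.145, -0.99, 0.0], [-0.002, -0.0, -1.0]]
contact_force: [0.1, -0.1, 3.6]
finger_gap: 19.3
```

```bash
python3 -c "
from h import *
go(579.3,-233.5,95,8)"
```

```text
pos [ 578.4 -233.4   94.4] yaw 8.3 tilt [-0.0024  0.    ] F [ 0.1 -0.1  3.6] gap 19.3 t 29.5
n 1 rot [-0.005  0.034  0.077]
[0.03, 0.01, -0.02]
```

Touching the floor; release, lift and check.

Emit:
{"method": "servo_tool", "body": {"moves": [{"dp":[0.01,0,0.02],"rotation":[0,0.03,0],"grip":0.7},{"dp":[0,0,0],"rotation":[0,0,0],"grip":0.5},{"dp":[0,0,0],"rotation":[0,0,0],"grip":0.35},{"dp":[0,0,-0.2],"rotation":[0,0,0],"grip":0.35},{"dp":[0,0,-0.6],"rotation":[0,0,0],"grip":0.35},{"dp":[0,0,-0.9],"rotation":[0,0,0],"grip":0.35},{"dp":[0,0,-0.9],"rotation":[0,0,0],"grip":0.35},{"dp":[0,0.2,-0.9],"rotation":[0,0,0],"grip":0.35}]}}

```text
time: 30.17
tool_pos: [577.2, -238.1, 199.8]
tcp_rot: [[0.989, 0.145, -0.007], [0.145, -0.989, 0.003], [-0.007, -0.004, -1.0]]
contact_force: [1.0, -0.0, -0.2]
finger_gap: 29.9
```

Emit:
{"method": "servo_tool", "body": {"moves": [{"dp":[0,0.5,-0.5],"rotation":[0,0,0],"grip":0.35},{"dp":[0,0.5,0],"rotation":[0,0,0],"grip":0.35},{"dp":[0,0,0],"rotation":[0,0,0],"grip":0.35}]}}

```text
time: 30.42
tool_pos: [585.3, -270.7, 224.2]
tcp_rot: [[0.989, 0.146, 0.004], [0.146, -0.989, -0.002], [0.004, 0.003, -1.0]]
contact_force: [0.4, -0.0, 0.6]
finger_gap: 30.3
```

```bash
python3 - <<'E'
from h import *
im,st=snap('w14')
held(im,st,121,(3,140,150),(20,255,255));held(im,st,121,(105,120,165),(125,255,255))
sc=read_camera('scene')
a=cv2.resize(im[60:260,180:400],(495,450),interpolation=cv2.INTER_CUBIC)
cv2.imwrite('pics/fin.png',np.hstack([a,cv2.resize(sc[185:285,100:168],(305,450),interpolation=cv2.INTER_CUBIC)]))
old=cv2.imread('pics/scene.png')
for n,(x0,y0,x1,y1) in dict(flask=(270,250,350,295),carton=(420,195,470,240),tip=(165,285,270,380),look=(300,80,365,150),pinkvial=(80,228,112,265)).items():
    print(n,np.abs(sc[y0:y1,x0:x1].astype(int)-old[y0:y1,x0:x1]).mean().round(1))
print(st['time'])
E
```

```text
(258, 105, 26, 28) world [ 565.5 -205.3] r 9.6 tool [-10.4 -67.9 102.9]
(272, 147, 25, 26) world [ 579.4 -233.3] r 9.5 tool [ -0.7 -38.1 103. ]
(217, 99, 27, 27) world [ 536.2 -205.3] r 9.5 tool [-39.4 -72.1 102.8]
(287, 74, 27, 28) world [ 583.3 -181.4] r 9.6 tool [ 10.7 -88.9 102.9]
flask 0.6
carton 0.7
tip 0.6
look 7.3
pinkvial 30.0
30.4167
```

View pics/fin.png

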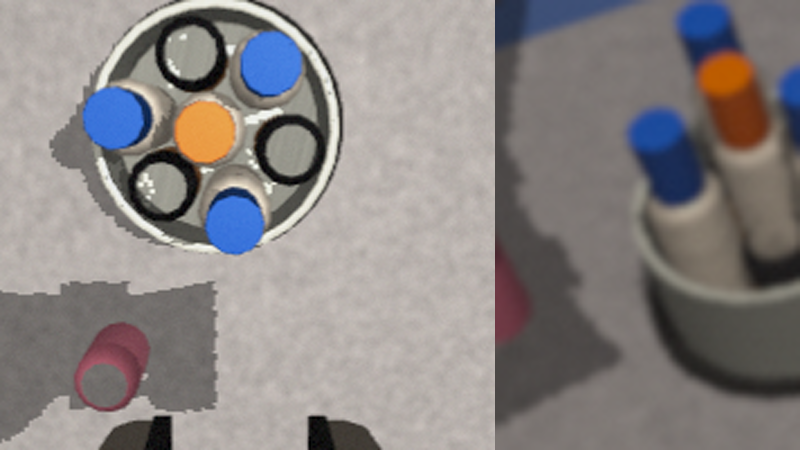

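The picture shows the orange control in the middle, with three blues and three short vials alternating around it, all upright. The pink vial still stands; its pixel difference comes from the arm's shadow.

```bash
python3 -c "
from plant import *
print(hand_in())"
```

```text
the job is handed in; nothing more can be done
None
```

I packed the canister as asked and handed the job in at about 30 s of the 72 s allowed. The control went in first, then the three blue tubes, each lowered until it touched the floor before I let go.

**Final positions:** the last wrist-camera check put the control about 1.6 mm from the canister's axis. The blue tubes are 29.9 to 30.6 mm out, in the three gaps. All four caps measured at the right height, and every tube and vial looked upright.

**Bystanders:** the flask, carton and tip box looked unchanged in the scene camera.

**Checks that disagreed:**
- **Pink vial and look-alike tubes:** the image comparison flagged both areas. The pink vial showed standing in the last picture under the arm's shadow. I put the look-alike area's difference down to the rack tubes having been removed, and did not check it further.
- **Pressing on the floor:** the arm slid 3 to 4 mm sideways while pressing the control and the first blue tube down. I moved both back before letting go. The highest force I saw was 26 N.
- **Camera offset:** the wrist camera read about 0.9 mm off sideways, and I allowed for it.

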